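# Jack a board flush with its neighbour

### The job

Fit the crank on the screw jack's square shaft and wind the jack up until the top of the board lying on it is flush with the top of the clamped board beside it, within 3 mm. Then take the crank off and lay it back flat on the cork mat, without shifting either board or disturbing the other things on the bench.

Things in the scene. Friction and masses are not known exactly. Their poses are not given: they have to be found in the camera images.
- jack: Grey cast screw jack, fixed to the bench, about 270 x 180 mm, column 70 x 80 mm and 145 mm high. Origin on the bench under the vertical screw axis, z up; the support table that carries the loose board is on its +x side (the far side from the robot, give or take its yaw). Besides column, screw end and crank, nothing of it or the boards is over 150 mm high.
- screw_seat (a point): Centre of the shoulder (34 mm round collar, 150 mm above bench) at the foot of the jack's upright square shaft end, on the screw axis; a fitted crank's underside rests on it. Above it the shaft is 16 x 16 mm square and 34 mm high, then a blunt cone 8 mm high (top 42 mm above the seat). Its x, y axes are square to the shaft's flats and turn with it; z up.
- jack_screw (a joint): Turn of the jack's screw shaft in rad, 0 at the start (jack fully down); grows when the shaft is turned clockwise seen from above, which lifts the support table 20 mm per full turn, to a stop at 2.5 turns (15.7 rad, 50 mm). Turning it takes about 0.12 N m (1.5 N at the crank's grip) and it stays where it is left.
- board: Loose pale softwood board, 100 x 240 x 25 mm, 0.35 kg, lying on the jack's support table (held by its weight only). Origin at the centre of its underside, z up, long side along its y.
- board_top (a point): Centre of the loose board's top face; z up. Starts 75 mm above the bench.
- fixed_board: Second pale softwood board of the same size, fixed on dark wooden blocks with a steel clamp at one end, parallel to the loose board, with a 10 mm gap, on the far side from the jack's column. Origin below its centre, 75 mm under its top face. Its top stands 20 to 40 mm above the loose board's at the start.
- fixed_top (a point): Centre of the fixed board's top face; z up. This is the height to reach.
- crank: Loose steel crank, 0.29 kg. Origin at the centre of the hub's underside, z up. Hub: 40 x 40 mm block, 46 mm high, flats along x and y, square hole through it along z. A flat arm 26 mm wide, 14 mm thick, underside level with the hub's, runs along +x to the upright grip 85 mm from the hub's axis. Starts flat on the cork mat, right way up for fitting (hole mouth down).
- crank_socket (a point): Centre of the lower mouth of the hub's hole (the crank's origin), z up along the hole. The hole is 19 x 19 mm, right through, its flats parallel to the hub's, the lower mouth chamfered 3 mm.
- grip_mid (a point): Middle of the crank's wooden grip: a round upright sleeve 26 mm in diameter and 60 mm long, spinning freely on its pin. This point is on the pin's axis, 85 mm along the crank's +x and 50 mm above its underside; the sleeve reaches from 18 to 78 mm above the underside.
- mat: Cork mat fixed on the bench, 280 (x) x 220 (y) x 4 mm. Origin at the centre of its underside, its top is 4 mm above that.
- mallet: Wooden mallet lying on the bench, 245 mm long: leave alone. Origin under the handle, 85 mm from the head's centre.
- glue: White glue bottle, 64 mm in diameter, 170 mm high, standing: leave alone. Origin at the centre of its foot.
- square: Carpenter's try square lying on the bench, blade 160 mm, stock 120 mm: leave alone. Origin under the stock's centre.
There are look-alikes about, which are no part of the job. What is shaped like the crank but orange or purple is not meant.

How it is judged:
By the outcome, as a careful person would: the job done as asked, in the order asked, and still so for the second after the job is handed in, with the robot touching nothing.
It also fails if it takes over 72 s, if anything falls off the work surface, if the arm or the gripper's body presses on something with over 40 N, if the wrist force passes 120 N, or if a joint passes its speed limit or range.

### The arm

A 6-joint arm with a two-finger parallel gripper is mounted at the origin on the work surface. World frame = base frame: x ahead of the robot, y to its left, z up, the work surface at z = 0. Lengths are in m, angles in rad, forces in N, time in s.
With the tool pointing down it reaches from about 0.35 to 0.975 m from the base axis. Payload 4.9 kg.
Tool frame: the origin (TCP) lies at the very end of the fingers, on their centre line; the grasp point (between the pads) lies 19 mm behind it; y points along the fingers, z is the direction in which the jaws open and shut, and the axes are right-handed (so a half turn about y gives the same grasp; the last joint's range is limited). The gripper opens to 85 mm and grips with 20 to 120 N. Pads are 22 mm wide; open, the fingers measure 114 mm over their backs; the gripper's body (76 mm by 85 mm) begins 54 mm behind the grasp point. The pads swing forward as they close: fully open they stand 13 mm farther back than shut.
Start: joints at [1.062, 0.053, 1.613, -0, 1.476, -0.119], TCP at [0.237, 0.578, 0.231] pointing down, gripper open.
Joint ranges: [-3.01, 3.01], [-1.01, 2.22], [0.06, 2.58], [-1.02, 4.17], [0.09, 2.62], [-3.14, 3.14]. Speed limits (rad/s): [2.57, 2.57, 3.14, 3.14, 3.14, 3.14].

### API

Orientations are given as a rotation vector (axis times angle).
In Python, from station import ctrl gives the robot as it stands.
- The arm moves only by the tool arm_command, never from a script. Its argument "steps" is a list of rows, each a list of 3 entries, a list of its own where there are three numbers: the shift along the tool's x, y, z in m, then the turn, a rotation vector about the tool's x, y, z in degrees, then the opening, from 0 (shut) to 1 (fully open). In form: [[[dx, dy, dz], [ax, ay, az], gripper], ...]. A call has 1 to 5 rows; each row is the pose to reach, as a shift and turn from the pose measured when the call began, along the tool's axes at that moment; what a row does not reach only later rows make up. A row lasts 1/10 s, in which the tool goes at most 50 mm and 8.59 degrees, less where a joint would pass 70% of its speed; a pose out of reach is approached as far as the arm can. A call with a gripper value outside its range is refused whole. The fingers move at their own pace and stop on an object; "force" is the grip in N (left out, the last holds). Time passes only in rows, so rows that repeat a pose let the fingers close. It gives the time, the measured TCP pose, the force and the opening at its end, in the units of the state.
- ctrl.get_obs(): the state, without advancing time (a new reading comes with each control period).
- ctrl.get_image(name): name is "scene" or "top" or "wrist"; returns a dict with "img" (480x640x3 uint8, red, green, blue), "camera_matrix" (3x3 intrinsics, pixels), "world_from_camera" (4x4, takes a point from camera to world coordinates). Camera axes: x right, y up, looking along -z (the intrinsics and any distortion apply to the point x, -y, -z); pixel columns grow to the right and rows downward; lengths in m; the calibration is good to about 2 mm. A picture is of the moment at which its call begins. There is no depth.
- ctrl.finish_job(): hands the job in, once; it reports no verdict.
Trained networks look in a picture, given as the dict that the camera call returned (one of the last four; its "shot" number tells which), for a name from the list of things; names that differ only in an ending like _2 or _b are one class to them, and where a whole thing is asked for, a point or a joint stands for the part that bears it (a point fixed in the world has none). Each returns a list of dicts, best first, with "confidence" (0 to 1); they miss things now and then, are a little off and sometimes report something else, mostly with a low value. They report only what shows in the picture. A call takes as long as a camera call. They do not tell look-alikes from the thing itself.
- ctrl.boxes_of(picture, name): "position" ([row, column] in pixels, amid what is visible of it).
The state is a dict: "t": time; "q": joint angles; "dq": joint speeds; "effort": joint torques, N m; "tool_pos": TCP position; "tool_rot": TCP orientation; "contact_force": force on the tool from outside, world axes, zero at the start; "wrist_torque": the same for the moment, N m; "opening": finger opening in m.
Only numpy, scipy, OpenCV 4.12 (cv2) and the standard library are available. Lean on these libraries where they do the work, as an engineer would, in place of code of your own. Each camera call takes 0.05 s, during which the arm holds its last target.

## Working session

There is one attempt and no reset: what is moved stays moved. The work goes in short steps, Python scripts to look and compute and a tool call to move; the robot and the scene stay as the last step left them, time stands still between calls to the robot, and variables do not carry over. Pictures are saved under pics/ and viewed, and the job is handed in when it is done.

Besides the shell and the picture viewer there is one more tool, called in YAML: its name, and indented under it one key for each argument. arm_command: Moves the arm, as the interface text tells. Its arguments: {"type":"object","properties":{"steps":{"type":"array"},"force":{"type":"number"}},"required":["steps"]}

```bash
ls -la; mkdir -p pics; python3 - <<'E'
from station import ctrl
import cv2
for n in ["scene","top","wrist"]:
    p=ctrl.get_image(n)
    cv2.imwrite(f"pics/a_{n}.png",p["img"][:,:,::-1])
    print(n,p["camera_matrix"].tolist(),p["world_from_camera"].round(4).tolist(),[k for k in p])
print(ctrl.get_obs())
E
```

```text
total 12
drwxr-xr-x  3 agent agent 4096 Dec  7 01:58 .
drwxr-xr-x 23 root  root  4096 Dec  7 01:58 ..
drwxr-xr-x  2 agent agent 4096 Dec  7 01:58 pics
scene [[492.28007711535247, 0.0, 313.17317384528457], [0.0, 492.28007711535247, 244.49659896608654], [0.0, 0.0, 1.0]] [[0.3287, -0.746, 0.5792, 1.2205], [0.9443, 0.2712, -0.1866, -0.1664], [-0.0179, 0.6082, 0.7936, 1.1507], [0.0, 0.0, 0.0, 1.0]] ['img', 'camera_matrix', 'world_from_camera', 'shot']
top [[574.4761698195251, 0.0, 311.74035068696793], [0.0, 574.4761698195251, 245.27749390806198], [0.0, 0.0, 1.0]] [[0.005, 0.9841, -0.1776, 0.2391], [-1.0, 0.0052, 0.0006, 0.1089], [0.0015, 0.1776, 0.9841, 1.4604], [0.0, 0.0, 0.0, 1.0]] ['img', 'camera_matrix', 'world_from_camera', 'shot']
wrist [[337.460268018848, 0.0, 314.648940345082], [0.0, 337.460268018848, 241.1511715291441], [0.0, 0.0, 1.0]] [[0.381, -0.881, -0.2806, 0.1661], [0.9246, 0.3624, 0.1176, 0.6073], [-0.0019, -0.3042, 0.9526, 0.3728], [0.0, 0.0, 0.0, 1.0]] ['img', 'camera_matrix', 'world_from_camera', 'shot']
{'t': 0.15, 'q': array([ 1.06201585e+00,  5.32187112e-02,  1.61399635e+00, -2.30108210e-05,
        1.47602035e+00, -1.19003303e-01]), 'dq': array([ 0.00015777, -0.00113827, -0.00346311,  0.00168529, -0.00136888,
       -0.00123251]), 'effort': array([ 6.93567290e-04, -3.94242454e+01, -3.70722270e+01, -6.97452037e-05,
        4.68146798e-03, -1.62168698e-05]), 'tool_pos': array([0.23725102, 0.57767803, 0.23032647]), 'tool_rot': array([-1.55065542,  0.30622706, -0.3054604 ]), 'contact_force': array([-0.30559318, -0.13933155, -0.44080056]), 'wrist_torque': array([-0.01923772,  0.01165729, -0.02612803]), 'opening': 0.08540723550804932}
```

View pics/a_scene.png

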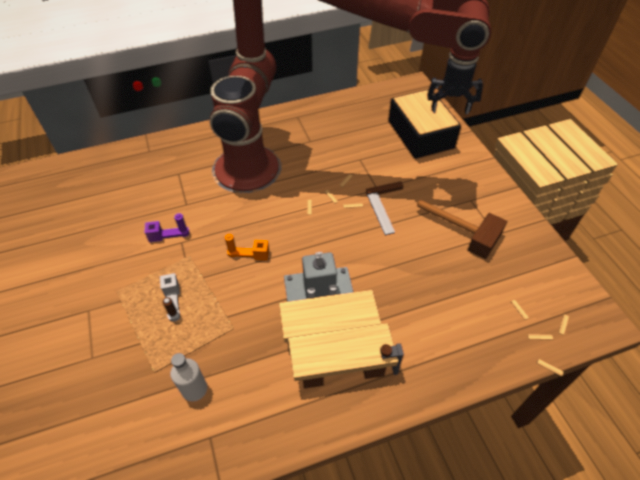

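View pics/a_top.png

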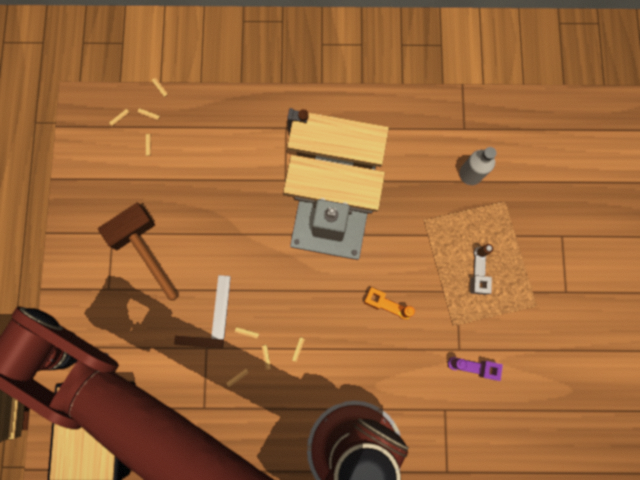

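View pics/a_wrist.png

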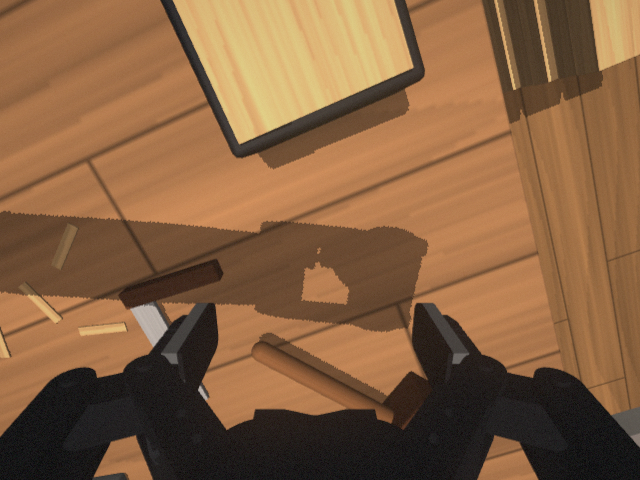

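```bash
cat > h.py <<'E'
import numpy as np, cv2
from scipy.spatial.transform import Rotation as R
from station import ctrl
def ray(p,rc):
    K=p["camera_matrix"];W=p["world_from_camera"]
    v,u=rc
    d=np.array([(u-K[0,2])/K[0,0],-(v-K[1,2])/K[1,1],-1.])
    return W[:3,3],W[:3,:3]@d
def onz(p,rc,z):
    o,d=ray(p,rc); return o+d*(z-o[2])/d[2]
def proj(p,X):
    K=p["camera_matrix"];W=p["world_from_camera"]
    c=np.linalg.inv(W)@np.r_[X,1]; return np.array([K[1,2]-K[1,1]*c[1]/-c[2],K[0,2]+K[0,0]*c[0]/-c[2]])
def save(p,n,crop=None,s=1):
    im=p["img"][:,:,::-1]
    if crop: a,b,c,d=crop; im=im[a:b,c:d]
    cv2.imwrite("pics/"+n+".png",cv2.resize(im,None,fx=s,fy=s,interpolation=cv2.INTER_CUBIC))
def tri(obs):
    A=np.zeros((3,3));b=np.zeros(3)
    for p,rc in obs:
        o,d=ray(p,rc);d=d/np.linalg.norm(d);M=np.eye(3)-np.outer(d,d);A+=M;b+=M@o
    X=np.linalg.solve(A,b)
    return X,[ (proj(p,X)-rc).round(1) for p,rc in obs]
def pose():
    o=ctrl.get_obs(); return o["tool_pos"],R.from_rotvec(o["tool_rot"]),o
def down(yaw):
    # tool y down, tool z at angle yaw in world xy
    z=np.array([np.cos(yaw),np.sin(yaw),0]);y=np.array([0,0,-1.]);return R.from_matrix(np.c_[np.cross(y,z),y,z])
def move(target,yaw=None,rot=None):
    p,r,o=pose(); 
    rt=rot if rot is not None else down(yaw)
    d=r.inv().apply(np.array(target)-p); a=(r.inv()*rt).as_rotvec(degrees=True)
    print("shift mm",(d*1000).round(1),"turn deg",a.round(2),"| tcp",p.round(4),"t",round(o["t"],2)); return d,a
E
python3 - <<'E'
from h import *
names=["jack","screw_seat","board","fixed_board","fixed_top","board_top","crank","crank_socket","grip_mid","mat","mallet","glue","square"]
hz={"screw_seat":.15,"board":.07,"fixed_board":.1,"fixed_top":.105,"board_top":.075,"crank":.03,"crank_socket":.004,"grip_mid":.054}
for n in ["scene","top"]:
    p=ctrl.get_image(n)
    for m in names:
        print(n,m,[(np.round(b["position"]).tolist(),round(b["confidence"],2),onz(p,b["position"],hz.get(m,0))[:2].round(3).tolist()) for b in ctrl.boxes_of(p,m)])
p,r,o=pose(); print(r.as_matrix().round(3))
w=ctrl.get_image("wrist")["world_from_camera"]; T=np.eye(4);T[:3,:3]=r.as_matrix();T[:3,3]=p
print((np.linalg.inv(T)@w).round(4))
E
```

```text
scene jack [([278.0, 318.0], 0.57, [0.495, 0.078])]
scene screw_seat [([263.0, 321.0], 0.5, [0.552, 0.067])]
scene board [([313.0, 328.0], 0.65, [0.647, 0.051])]
scene fixed_board []
scene fixed_top [([355.0, 344.0], 0.98, [0.783, 0.042])]
scene board_top [([316.0, 330.0], 0.83, [0.66, 0.052])]
scene crank [([253.0, 248.0], 0.98, [0.367, -0.086]), ([228.0, 163.0], 0.83, [0.19, -0.3]), ([294.0, 173.0], 0.74, [0.433, -0.312])]
scene crank_socket [([294.0, 170.0], 0.73, [0.413, -0.321]), ([248.0, 252.0], 0.69, [0.335, -0.07])]
scene grip_mid [([223.0, 182.0], 0.69, [0.213, -0.243]), ([306.0, 168.0], 0.59, [0.479, -0.326]), ([243.0, 231.0], 0.56, [0.335, -0.125]), ([262.0, 321.0], 0.55, [0.483, 0.092]), ([314.0, 331.0], 0.39, [0.645, 0.06])]
scene mat [([314.0, 181.0], 0.72, [0.48, -0.304])]
scene mallet [([226.0, 483.0], 0.92, [0.487, 0.607])]
scene glue [([379.0, 191.0], 0.69, [0.67, -0.314])]
scene square [([202.0, 378.0], 0.92, [0.291, 0.35])]
top jack [([226.0, 328.0], 0.59, [0.555, 0.066]), ([218.0, 331.0], 0.24, [0.576, 0.058])]
top screw_seat [([216.0, 331.0], 0.52, [0.546, 0.063
[... 591 characters left out ...]
, [0.432, -0.323])]
top grip_mid [([234.0, 137.0], 0.57, [0.52, 0.544]), ([311.0, 407.0], 0.52, [0.331, -0.126]), ([251.0, 484.0], 0.43, [0.48, -0.319])]
top mat [([261.0, 475.0], 0.66, [0.464, -0.312])]
top mallet [([234.0, 134.0], 0.9, [0.529, 0.567]), ([135.0, 335.0], 0.65, [0.803, 0.047])]
top glue [([166.0, 480.0], 0.84, [0.719, -0.336])]
top square [([326.0, 216.0], 0.65, [0.293, 0.349]), ([261.0, 473.0], 0.29, [0.464, -0.307])]
[[ 0.925 -0.     0.38 ]
 [-0.38  -0.     0.925]
 [-0.    -1.    -0.   ]]
[[ 1.100e-03 -9.525e-01 -3.045e-01 -7.710e-02]
 [ 0.000e+00  3.045e-01 -9.525e-01 -1.426e-01]
 [ 1.000e+00  1.000e-03  4.000e-04  1.000e-04]
 [ 0.000e+00  0.000e+00  0.000e+00  1.000e+00]]
```

```bash
python3 -c "
from h import *
import math
move([.75,.05,.32],math.pi/2)"
```

```text
shift mm [ 674.7  -88.7 -293.7] turn deg [  0.   -22.33   0.  ] | tcp [0.2375 0.5781 0.2313] t 1.6
```

arm_command:
  steps:
    - [[0.04, -0.03, -0.02], [0, -5, 0], 1]
    - [[0.08, -0.05, -0.04], [0, -10, 0], 1]
    - [[0.12, -0.07, -0.06], [0, -15, 0], 1]
    - [[0.16, -0.09, -0.08], [0, -20, 0], 1]
    - [[0.2, -0.09, -0.1], [0, -22.3, 0], 1]

```text
t: 2.1
tool_pos: [0.3864, 0.4091, 0.3257]
tool_rot: [-1.566, -0.006, -0.003]
contact_force: [0.5, 0.6, 0.9]
opening: 0.0854
```

```bash
python3 -c "
from h import *
import math
move([.75,.05,.32],math.pi/2)"
```

```text
shift mm [ 362.8    6.1 -359.9] turn deg [-0.25  0.13  0.32] | tcp [0.3864 0.4091 0.3257] t 2.1
```

arm_command:
  steps:
    - [[0.034, 0, -0.034], [0, 0, 0], 1]
    - [[0.068, 0, -0.068], [0, 0, 0], 1]
    - [[0.102, 0, -0.102], [0, 0, 0], 1]
    - [[0.136, 0, -0.136], [0, 0, 0], 1]
    - [[0.17, 0, -0.17], [0, 0, 0], 1]

```text
t: 2.6
tool_pos: [0.5579, 0.2378, 0.3261]
tool_rot: [-1.566, -0.006, -0.003]
contact_force: [0.2, 0.3, -0.0]
opening: 0.0855
```

arm_command:
  steps:
    - [[0.034, 0, -0.034], [0, 0, 0], 1]
    - [[0.068, 0, -0.068], [0, 0, 0], 1]
    - [[0.102, 0, -0.102], [0, 0, 0], 1]
    - [[0.136, 0, -0.136], [0, 0, 0], 1]
    - [[0.17, 0, -0.17], [0, 0, 0], 1]

```text
t: 3.1
tool_pos: [0.7295, 0.0665, 0.3263]
tool_rot: [-1.566, -0.006, -0.003]
contact_force: [0.6, 1.6, 0.3]
opening: 0.0851
```

```bash
python3 -c "
from h import *
import math
move([.75,.05,.32],math.pi/2)"
```

```text
shift mm [ 20.4   6.4 -16.6] turn deg [-0.28  0.11  0.35] | tcp [0.7295 0.0665 0.3263] t 3.1
```

Good tracking. Picture from here.

```bash
python3 - <<'E'
from h import *
p=ctrl.get_image("wrist"); save(p,"b1"); 
import pickle; pickle.dump(p,open("b1.pkl","wb"))
for m in ["screw_seat","board_top","fixed_top","jack"]:
    print(m,[(np.round(b["position"],1).tolist(),round(b["confidence"],2),onz(p,b["position"],{"screw_seat":.15,"board_top":.075,"fixed_top":.105}.get(m,0))[:2].round(3).tolist()) for b in ctrl.boxes_of(p,m)])
E
```

```text
screw_seat [([8.3, 306.3], 0.66, [0.557, 0.06])]
board_top [([128.3, 301.7], 0.66, [0.649, 0.053])]
fixed_top [([230.7, 293.7], 0.89, [0.758, 0.044])]
jack [([42.8, 314.7], 0.93, [0.549, 0.068])]
```

View pics/b1.png

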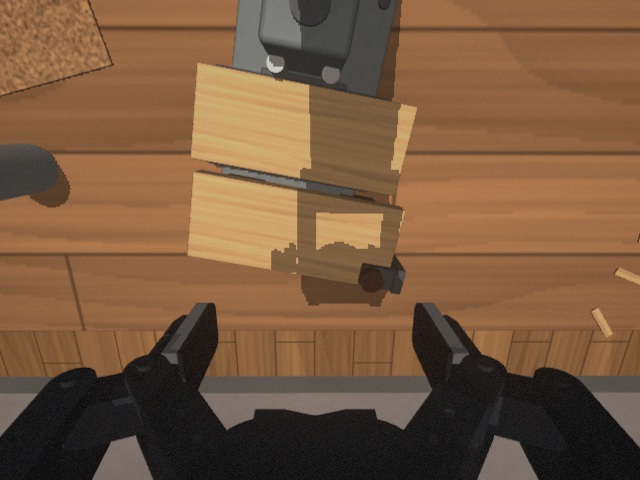

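arm_command:
  steps:
    - [[-0.01, 0.03, 0], [0, 0, 0], 1]
    - [[-0.02, 0.06, -0.01], [0, 0, 0], 1]
    - [[-0.02, 0.09, -0.02], [0, 0, 0], 1]
    - [[-0.02, 0.09, -0.02], [0, 0, 0], 1]

```text
t: 3.75
tool_pos: [0.7051, 0.0495, 0.2304]
tool_rot: [-1.565, 0.001, 0.005]
contact_force: [-0.8, 0.3, -0.7]
opening: 0.0856
```

```bash
python3 - <<'E'
from h import *
p=ctrl.get_image("wrist"); save(p,"b2"); 
import pickle; pickle.dump(p,open("b2.pkl","wb"))
for m in ["screw_seat","board_top","fixed_top","jack"]:
    print(m,[(np.round(b["position"],1).tolist(),round(b["confidence"],2),onz(p,b["position"],{"screw_seat":.15,"board_top":.075,"fixed_top":.105}.get(m,0))[:2].round(3).tolist()) for b in ctrl.boxes_of(p,m)])
E
```

```text
screw_seat [([10.5, 336.5], 0.64, [0.561, 0.062]), ([280.3, 305.8], 0.4, [0.728, 0.043])]
board_top [([158.7, 315.7], 0.85, [0.648, 0.051]), ([50.2, 29.3], 0.21, [0.566, -0.174])]
fixed_top [([280.5, 306.7], 0.92, [0.749, 0.043])]
jack [([52.0, 332.5], 0.75, [0.551, 0.068])]
```

View pics/b2.png

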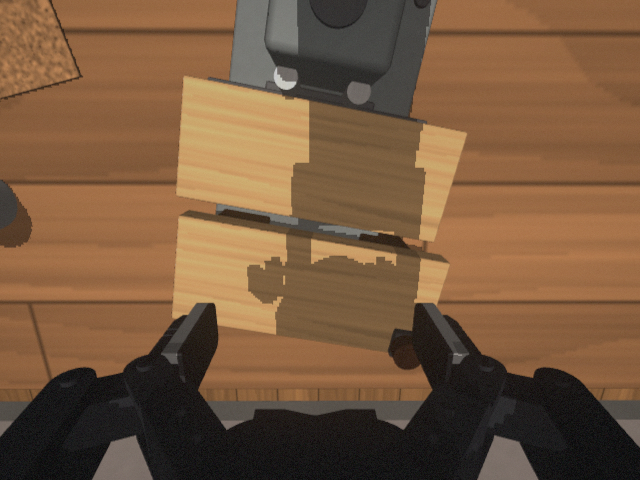

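```bash
python3 - <<'E'
from h import *
import pickle
p=pickle.load(open("b2.pkl","rb"))
save(p,"z1",(180,360,150,330),4); save(p,"z2",(180,360,320,500),4); save(p,"z3",(60,140,150,330),4)
E
```

```text
(no output)
```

View pics/z1.png

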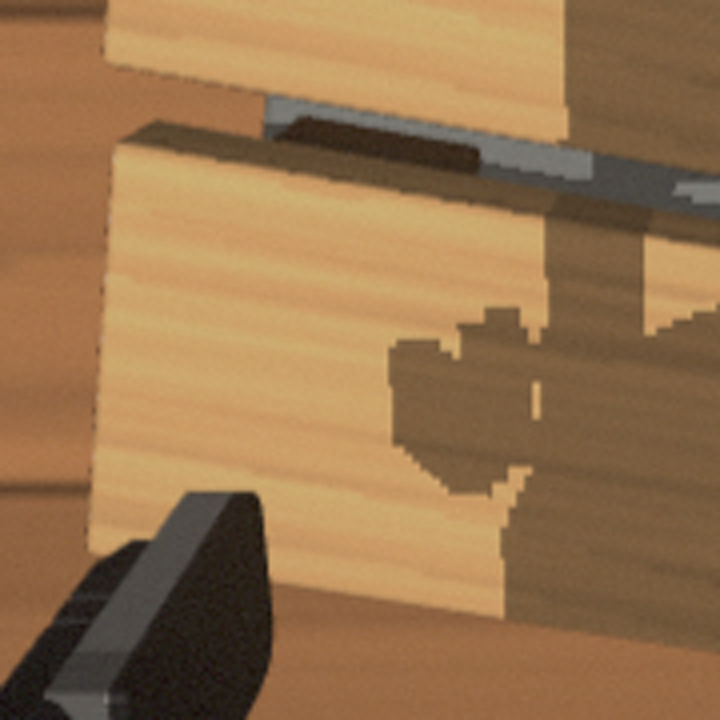

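View pics/z2.png

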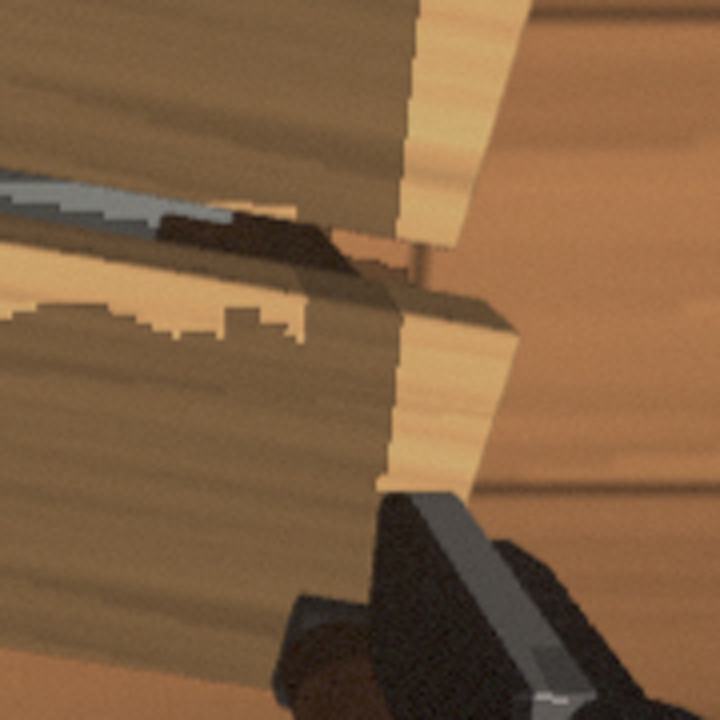

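```bash
cat >> h.py <<'E'
from scipy.optimize import brentq
def zlen(p,a,b,L=.24):
    f=lambda z:np.linalg.norm(onz(p,a,z)-onz(p,b,z))-L
    z=brentq(f,-.1,.25); A,B=onz(p,a,z),onz(p,b,z); return z,A,B
E
python3 - <<'E'
from h import *
import pickle
p=pickle.load(open("b2.pkl","rb"))
for n,a,b in [("fix near",(215.3,178.5),(263.6,449.3)),("loose far",(196.1,176),(241.4,434.1)),("loose near",(77,184),(132,466))]:
    z,A,B=zlen(p,a,b); d=B-A; print(n,z.round(4),A.round(4),B.round(4),"yaw of x axis",np.degrees(np.arctan2(-d[0],d[1])).round(2))
    z,A,B=zlen(p,np.add(a,(0,.5)),np.add(b,(0,0))); print("  +.5px",round(z,4))
p=pickle.load(open("b1.pkl","rb")); save(p,"z4",(50,130,180,430),3)
save(p,"z5",(140,220,170,420),3)
E
```

```text
Traceback (most recent call last):
AttributeError: 'float' object has no attribute 'round'
```

View pics/z3.png

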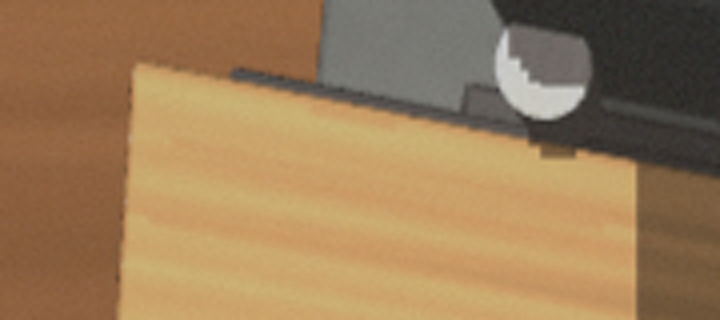

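```bash

python3 - <<'E'
from h import *
import pickle
p=pickle.load(open("b2.pkl","rb"))
for n,a,b in [("fix near",(215.3,178.5),(263.6,449.3)),("loose far",(196.1,176),(241.4,434.1)),("loose near",(76.2,183.4),(132,466))]:
    z,A,B=zlen(p,a,b); d=B-A; print(n,round(z,4),A.round(4),B.round(4),"yaw of x axis",np.degrees(np.arctan2(-d[0],d[1])).round(2))
    z,A,B=zlen(p,np.add(a,(0,.5)),np.add(b,(0,0))); print("  +.5px",round(z,4))
save(p,"z6",(110,150,400,500),6)
p=pickle.load(open("b1.pkl","rb")); save(p,"z4",(50,130,180,430),3)
save(p,"z5",(140,220,170,420),3)
E
```

```text
fix near 0.0927 [ 0.694  -0.0657  0.0927] [0.738  0.1702 0.0927] yaw of x axis -10.57
  +.5px 0.0922
loose far 0.0723 [ 0.6811 -0.0741  0.0723] [0.7237 0.1621 0.0723] yaw of x axis -10.21
  +.5px 0.0718
loose near 0.0708 [ 0.5833 -0.0568  0.0708] [0.6261 0.1793 0.0708] yaw of x axis -10.26
  +.5px 0.0703
```

View pics/z4.png

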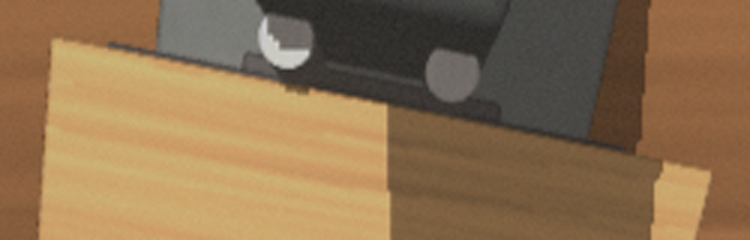

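View pics/z5.png

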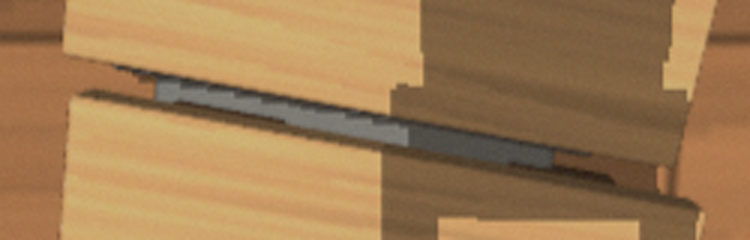

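View pics/z6.png

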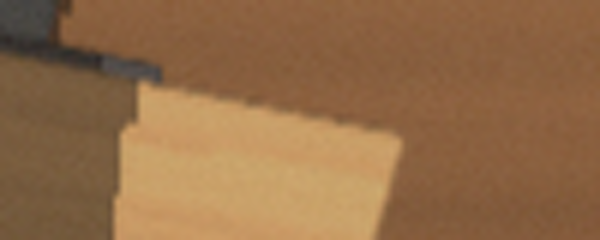

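```bash

python3 - <<'E'
from h import *
import pickle
p=pickle.load(open("b1.pkl","rb"))
for n,a,b in [("fix near",(172.2,193.2),(209.8,403.2)),("loose far",(158.2,190.8),(194.8,394.8)),("loose near",(63.2,197.2),(107.2,416.8))]:
    z,A,B=zlen(p,a,b); d=B-A; print(n,round(z,4),A.round(4),B.round(4),"yaw of x axis",np.degrees(np.arctan2(-d[0],d[1])).round(2))
E
```

```text
fix near 0.0891 [ 0.695  -0.0671  0.0891] [0.7375 0.1691 0.0891] yaw of x axis -10.21
loose far 0.0722 [ 0.6811 -0.074   0.0722] [0.7232 0.1623 0.0722] yaw of x axis -10.09
loose near 0.0711 [ 0.5836 -0.0566  0.0711] [0.6265 0.1795 0.0711] yaw of x axis -10.31
```

arm_command:
  steps:
    - [[-0.03, -0.03, 0], [0, 0, 0], 1]
    - [[-0.06, -0.05, 0.005], [0, 0, 0], 1]
    - [[-0.09, -0.06, 0.01], [0, 0, 0], 1]
    - [[-0.1, -0.06, 0.01], [0, 0, 0], 1]
    - [[-0.1, -0.06, 0.01], [0, 0, 0], 1]

```text
t: 4.5
tool_pos: [0.6092, 0.0594, 0.3005]
tool_rot: [-1.566, -0.014, -0.008]
contact_force: [0.2, -0.6, 0.0]
opening: 0.085
```

```bash
python3 - <<'E'
from h import *
p=ctrl.get_image("wrist"); save(p,"s1",(60,300,200,440),2.5); 
import pickle; pickle.dump(p,open("s1.pkl","wb"))
for m in ["screw_seat","jack"]:
    print(m,[(np.round(b["position"],1).tolist(),round(b["confidence"],2),onz(p,b["position"],{"screw_seat":.15}.get(m,0))[:2].round(3).tolist()) for b in ctrl.boxes_of(p,m)])
E
```

```text
screw_seat [([153.4, 317.4], 0.56, [0.55, 0.062])]
jack [([138.9, 316.9], 0.97, [0.543, 0.063])]
```

View pics/s1.png

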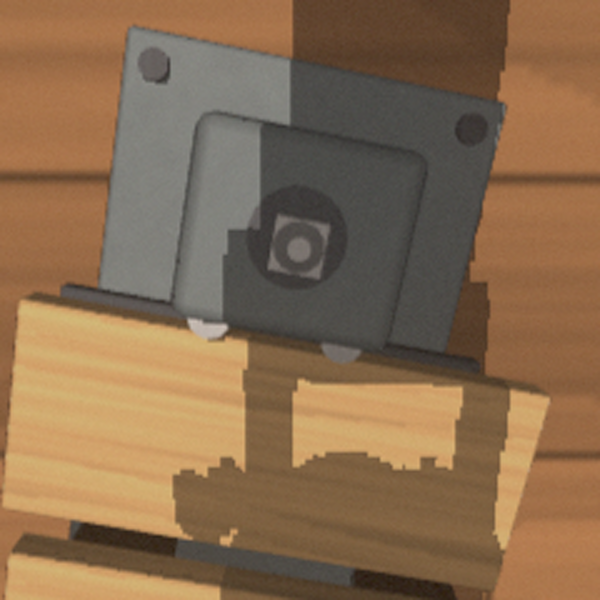

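```bash
python3 - <<'E'
from h import *
import pickle; p=pickle.load(open("s1.pkl","rb"))
im=p["img"][128:184,290:346,::-1].astype(float); im=np.clip((im-20)*1.8,0,255).astype(np.uint8)
cv2.imwrite("pics/s1z.png",cv2.resize(im,None,fx=10,fy=10,interpolation=cv2.INTER_CUBIC))
E
```

```text
(no output)
```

View pics/s1z.png

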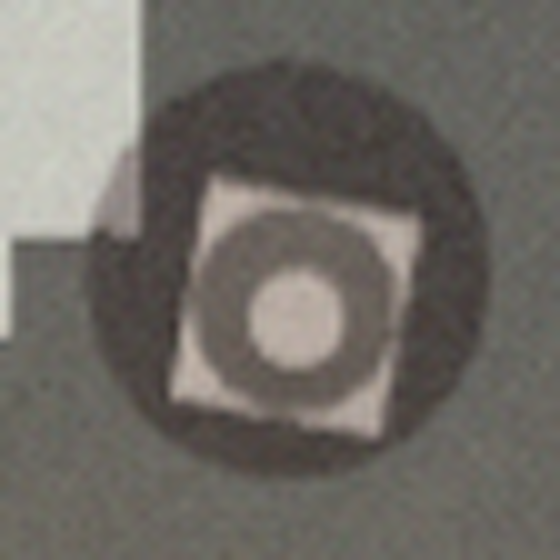

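```bash
python3 - <<'E'
from h import *
import pickle; p=pickle.load(open("s1.pkl","rb"))
f=lambda u,v:(128+v/10-.45,290+u/10-.45)
C=[onz(p,f(*c),.184) for c in [(212,175),(420,215),(380,440),(170,400)]]
for i in range(4):
    d=C[(i+1)%4]-C[i]; print(np.linalg.norm(d).round(4),np.degrees(np.arctan2(d[1],d[0])).round(1))
print(np.mean(C,0),onz(p,f(290,270),.15),onz(p,f(296,318),.192))
print(pose()[1].as_matrix().round(3))
print([onz(p,f(a,270),.15).round(4) for a in (90,490)])
E
```

```text
0.0156 79.6
0.0166 -9.4
0.0161 -100.5
0.0166 169.0
[0.55152751 0.0628389  0.184     ] [0.55118233 0.06296471 0.15      ] [0.55151834 0.0627364  0.192     ]
[[ 1.     0.009 -0.003]
 [ 0.003  0.005  1.   ]
 [ 0.009 -1.     0.005]]
[array([0.5512, 0.0462, 0.15  ]), array([0.5511, 0.0798, 0.15  ])]
```

```bash
python3 -c "
from h import *
import math
move([.45,-.318,.28],math.pi/2)"
```

```text
shift mm [-160.9   14.1 -376.5] turn deg [-0.3   0.16  0.54] | tcp [0.6097 0.0589 0.2976] t 4.65
```

arm_command:
  steps:
    - [[-0.018, 0, -0.042], [-0.3, 0.2, 0.5], 1]
    - [[-0.036, 0, -0.084], [-0.3, 0.2, 0.5], 1]
    - [[-0.054, 0, -0.126], [-0.3, 0.2, 0.5], 1]
    - [[-0.072, 0, -0.168], [-0.3, 0.2, 0.5], 1]
    - [[-0.09, 0, -0.21], [-0.3, 0.2, 0.5], 1]

```text
t: 5.15
tool_pos: [0.52, -0.1533, 0.2947]
tool_rot: [-1.57, 0.001, -0.0]
contact_force: [0.5, -0.4, 0.3]
opening: 0.0852
```

arm_command:
  steps:
    - [[-0.018, 0, -0.042], [0, 0, 0], 1]
    - [[-0.036, 0.005, -0.084], [0, 0, 0], 1]
    - [[-0.054, 0.01, -0.126], [0, 0, 0], 1]
    - [[-0.071, 0.014, -0.166], [0, 0, 0], 1]
    - [[-0.071, 0.014, -0.166], [0, 0, 0], 1]

```text
t: 5.65
tool_pos: [0.4468, -0.3234, 0.2785]
tool_rot: [-1.569, 0.009, -0.003]
contact_force: [0.6, 0.9, -1.1]
opening: 0.0852
```

```bash
python3 - <<'E'
from h import *
p=ctrl.get_image("wrist"); save(p,"c1"); 
import pickle; pickle.dump(p,open("c1.pkl","wb"))
for m,z in [("crank",.004),("crank_socket",.004),("grip_mid",.054)]:
    print(m,[(np.round(b["position"],1).tolist(),round(b["confidence"],2),onz(p,b["position"],z)[:2].round(3).tolist()) for b in ctrl.boxes_of(p,m)])
E
```

```text
crank [([190.0, 319.4], 0.96, [0.436, -0.317]), ([116.4, 534.6], 0.94, [0.352, -0.067])]
crank_socket [([115.8, 530.8], 0.64, [0.351, -0.071]), ([192.5, 319.2], 0.56, [0.439, -0.318])]
grip_mid [([95.3, 506.8], 0.86, [0.334, -0.129]), ([239.4, 311.8], 0.64, [0.484, -0.327])]
```

View pics/c1.png

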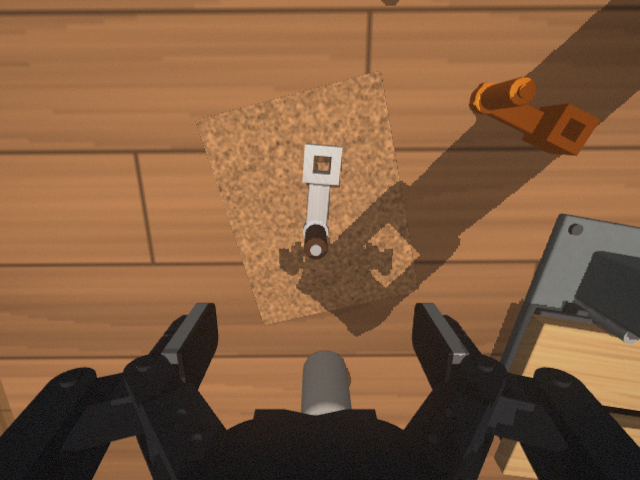

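```bash
python3 - <<'E'
from h import *
import pickle; p=pickle.load(open("c1.pkl","rb"))
im=p["img"][135:271,270:370,::-1].astype(float)
cv2.imwrite("pics/c1z.png",cv2.resize(im.astype(np.uint8),None,fx=6,fy=6,interpolation=cv2.INTER_CUBIC)[:600])
E
```

```text
(no output)
```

View pics/c1z.png

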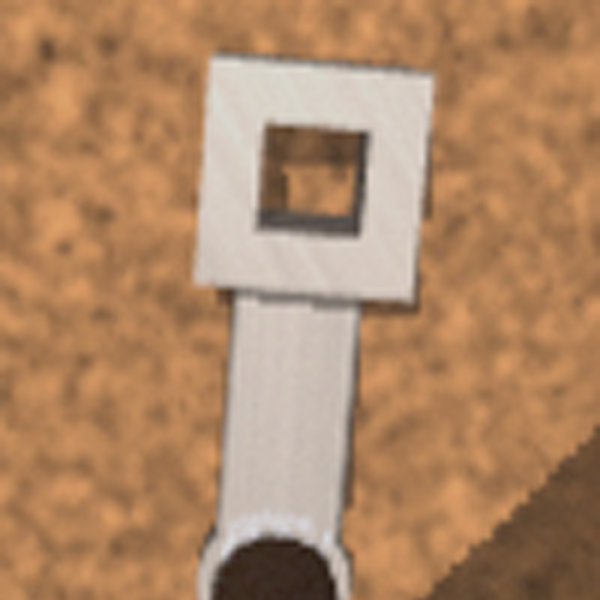

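```bash
python3 - <<'E'
from h import *
import pickle; p=pickle.load(open("c1.pkl","rb"))
f=lambda u,v:(135+v/6-.42,270+u/6-.42)
C=[onz(p,f(*c),.05) for c in [(212,57),(433,75),(415,303),(195,283)]]
for i in range(4):
    d=C[(i+1)%4]-C[i]; print(np.linalg.norm(d).round(4),np.degrees(np.arctan2(d[1],d[0])).round(1))
m=np.mean(C,0);print(m)
H=[onz(p,f(*c),.05) for c in [(268,122),(370,130),(360,237),(257,230)]]; print(np.mean(H,0))
move([m[0],m[1],.09],np.pi/2+np.radians(-4.5))
E
```

```text
0.0392 85.0
0.0402 -3.8
0.0403 -95.7
0.0397 174.6
[ 0.40124938 -0.31527349  0.05      ]
[ 0.40103596 -0.31527794  0.05      ]
shift mm [-48.1 190.3   3.2] turn deg [-0.08  4.5  -0.04] | tcp [ 0.4495 -0.3187  0.2802] t 5.85
```

arm_command:
  steps:
    - [[-0.02, 0.03, 0], [0, 2, 0], 1]
    - [[-0.048, 0.07, 0.003], [0, 5, 0], 1]
    - [[-0.048, 0.11, 0.003], [0, 5, 0], 1]
    - [[-0.048, 0.15, 0.003], [0, 5, 0], 1]
    - [[-0.048, 0.18, 0.003], [0, 5, 0], 1]

```text
t: 6.35
tool_pos: [0.4014, -0.3134, 0.0978]
tool_rot: [-1.567, 0.068, -0.065]
contact_force: [-0.7, 0.5, -0.6]
opening: 0.0855
```

```bash
python3 - <<'E'
from h import *
p=ctrl.get_image("wrist"); save(p,"c2"); 
move([.4011,-.3153,.012],np.pi/2+np.radians(-5))
E
```

```text
shift mm [ 3.1 80.7 -4.8] turn deg [-0.48  0.13 -0.49] | tcp [ 0.399  -0.311   0.0927] t 6.4
```

View pics/c2.png

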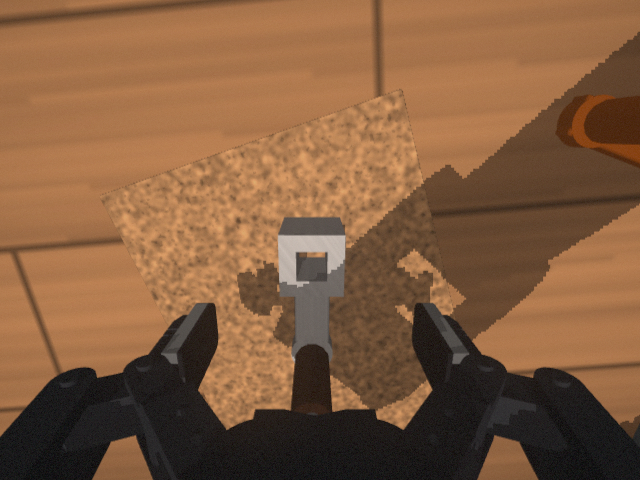

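arm_command:
  steps:
    - [[0.003, 0.025, -0.005], [-0.5, 0, -0.5], 1]
    - [[0.003, 0.045, -0.005], [-0.5, 0, -0.5], 1]
    - [[0.003, 0.06, -0.005], [-0.5, 0, -0.5], 1]
    - [[0.003, 0.06, -0.005], [-0.5, 0, -0.5], 1]

```text
t: 6.8
tool_pos: [0.4008, -0.3141, 0.0312]
tool_rot: [-1.568, 0.067, -0.064]
contact_force: [-0.6, 0.6, 0.3]
opening: 0.0857
```

```bash
python3 - <<'E'
from h import *
move([.4011,-.3153,.012],np.pi/2+np.radians(-5))
move([.4011,-.3153,.012],np.pi/2+np.radians(-5))
E
```

```text
shift mm [ 0.4 19.2 -1.2] turn deg [-0.12  0.22 -0.14] | tcp [ 0.4008 -0.3141  0.0312] t 6.8
shift mm [ 0.4 19.2 -1.2] turn deg [-0.12  0.22 -0.14] | tcp [ 0.4008 -0.3141  0.0312] t 6.8
```

arm_command:
  steps:
    - [[0, 0.012, -0.001], [0, 0, 0], 1]
    - [[0, 0.019, -0.001], [0, 0, 0], 1]
    - [[0, 0.019, -0.001], [0, 0, 0], 0.7]
    - [[0, 0.019, -0.001], [0, 0, 0], 0.4]
    - [[0, 0.019, -0.001], [0, 0, 0], 0.3]
  force: 30

```text
t: 7.3
tool_pos: [0.401, -0.3155, 0.0128]
tool_rot: [-1.568, 0.067, -0.064]
contact_force: [0.1, -0.1, 0.0]
opening: 0.0443
```

arm_command:
  steps:
    - [[0, 0, 0], [0, 0, 0], 0.2]
    - [[0, 0, 0], [0, 0, 0], 0.2]
    - [[0, 0, 0], [0, 0, 0], 0.2]
  force: 70

```text
t: 7.6
tool_pos: [0.4011, -0.3157, 0.0131]
tool_rot: [-1.569, 0.067, -0.065]
contact_force: [-0.8, 1.0, 1.2]
opening: 0.0394
```

```bash
python3 - <<'E'
from h import *
p=ctrl.get_image("wrist"); save(p,"c3"); 
move([.4011,-.3153,.012],np.pi/2+np.radians(-5))
print(pose()[2]["contact_force"],pose()[2]["opening"])
E
```

```text
shift mm [0.  1.1 0.4] turn deg [-0.06  0.21 -0.08] | tcp [ 0.4011 -0.3157  0.0131] t 7.65
[-0.37592117  0.74026836  1.06837536] 0.03914866297380246
```

View pics/c3.png

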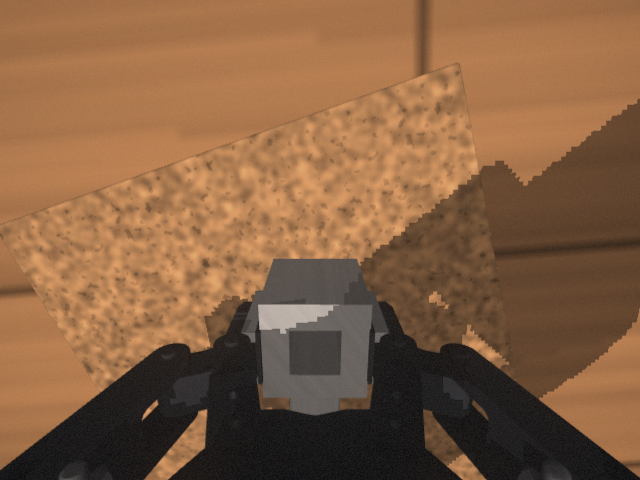

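arm_command:
  steps:
    - [[0, -0.015, 0], [0, 0, 0], 0.2]
    - [[0, -0.05, 0], [0, 0, 0], 0.2]
    - [[0, -0.095, 0], [0, 0, 0], 0.2]
    - [[0, -0.14, 0], [0, 0, 0], 0.2]
    - [[0, -0.18, 0], [0, 0, 0], 0.2]

```text
t: 8.15
tool_pos: [0.401, -0.3156, 0.1958]
tool_rot: [-1.569, 0.066, -0.065]
contact_force: [0.4, -1.1, -4.0]
opening: 0.039
```

```bash
python3 - <<'E'
from h import *
p=ctrl.get_image("wrist"); save(p,"c4"); 
move([.5513,.0629,.25],np.pi/2+np.radians(-10.3))
print(pose()[2]["contact_force"],pose()[2]["opening"])
E
```

```text
shift mm [115.5 -48.  391.9] turn deg [0.43 5.52 0.52] | tcp [ 0.4039 -0.3185  0.2041] t 8.2
[ 3.7903952  -3.64749209  2.59783295] 0.03947844035068114
```

View pics/c4.png

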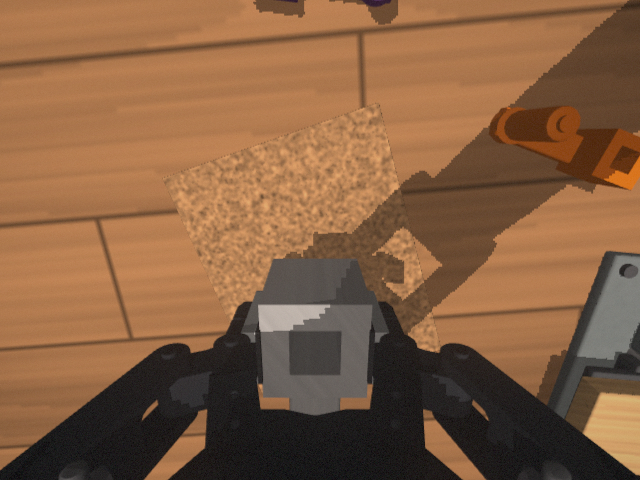

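arm_command:
  steps:
    - [[0.01, -0.02, 0.035], [0, 1, 0], 0.2]
    - [[0.022, -0.04, 0.075], [0.4, 2, 0.5], 0.2]
    - [[0.033, -0.055, 0.115], [0.4, 3, 0.5], 0.2]
    - [[0.045, -0.055, 0.155], [0.4, 4, 0.5], 0.2]
    - [[0.057, -0.055, 0.195], [0.4, 5.5, 0.5], 0.2]

```text
t: 8.7
tool_pos: [0.4767, -0.1267, 0.2588]
tool_rot: [-1.567, 0.141, -0.143]
contact_force: [-0.0, -0.7, -3.6]
opening: 0.0395
```

```bash
python3 - <<'E'
from h import *
move([.5513,.0629,.25],np.pi/2+np.radians(-10.3))
E
```

```text
shift mm [ 39.3   8.7 200. ] turn deg [ 0.04 -0.05  0.09] | tcp [ 0.4767 -0.1267  0.2588] t 8.7
```

arm_command:
  steps:
    - [[0.008, 0, 0.04], [0, 0, 0], 0.2]
    - [[0.016, 0, 0.08], [0, 0, 0], 0.2]
    - [[0.024, 0, 0.12], [0, 0, 0], 0.2]
    - [[0.031, 0, 0.16], [0, 0, 0], 0.2]
    - [[0.038, 0, 0.19], [0, 0, 0], 0.2]

```text
t: 9.2
tool_pos: [0.5479, 0.0558, 0.2581]
tool_rot: [-1.566, 0.14, -0.141]
contact_force: [-0.3, -0.2, -2.9]
opening: 0.0393
```

arm_command:
  steps:
    - [[0, 0, 0.004], [0, 0, 0], 0.2]
    - [[0, 0.005, 0.004], [0, 0, 0], 0.2]
    - [[0, 0.01, 0.004], [0, 0, 0], 0.2]

```text
t: 9.5
tool_pos: [0.5481, 0.0591, 0.2474]
tool_rot: [-1.567, 0.141, -0.141]
contact_force: [-0.2, 0.6, -3.6]
opening: 0.0395
```

```bash
python3 - <<'E'
from h import *
p=ctrl.get_image("wrist"); save(p,"f1")
move([.5513,.0629,.216],np.pi/2+np.radians(-10.3))
q=ctrl.get_image("scene"); save(q,"f1s",(210,350,240,400),4)
move([.5513,.0629,.216],np.pi/2+np.radians(-10.3))
E
```

```text
shift mm [ 3.  30.2  4.8] turn deg [ 0.06 -0.03 -0.13] | tcp [0.5475 0.0588 0.2462] t 9.55
shift mm [ 3.  30.5  4.9] turn deg [ 0.05 -0.05 -0.14] | tcp [0.5475 0.0587 0.2465] t 9.6
```

View pics/f1.png

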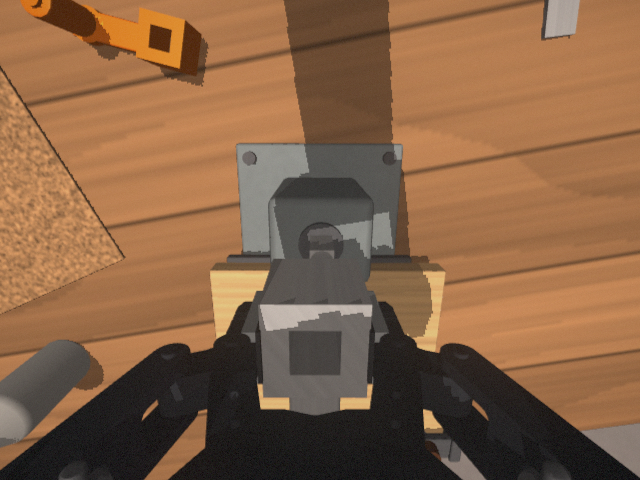

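View pics/f1s.png

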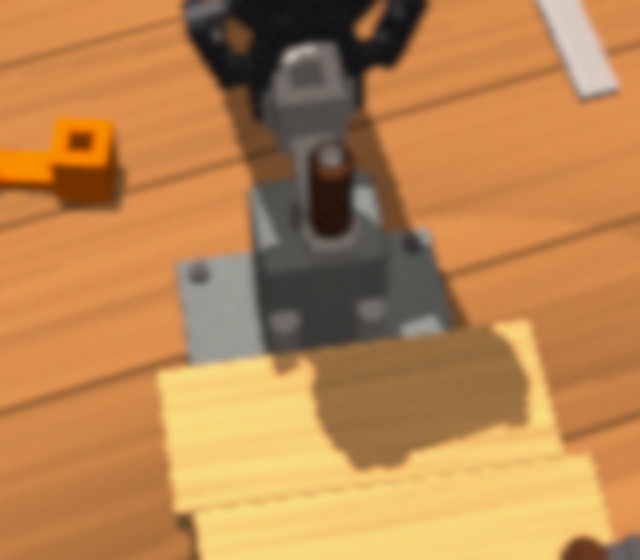

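```bash
python3 - <<'E'
from h import *
p=ctrl.get_image("wrist")
P,r,o=pose()
z=P[2]-.009+.046
for rc in [(353,315),(304,258),(304,372),(331,289),(331,341),(375,289),(375,341)]:
    print(rc,(r.inv().apply(onz(p,rc,z)-P)*1000).round(1))
im=p["img"][290:420,240:390,::-1].astype(float); im=np.clip(im*1.5,0,255).astype(np.uint8)
cv2.imwrite("pics/f2z.png",cv2.resize(im,None,fx=4,fy=4,interpolation=cv2.INTER_CUBIC))
E
```

```text
(353, 315) [ -1. -37.  -0.]
(304, 258) [-20.9 -37.  -19.8]
(304, 372) [-20.9 -37.   19.8]
(331, 289) [-10.2 -37.   -9.3]
(331, 341) [-10.2 -37.    9.3]
(375, 289) [  8.7 -37.   -9.8]
(375, 341) [  8.7 -37.    9.7]
```

View pics/f2z.png

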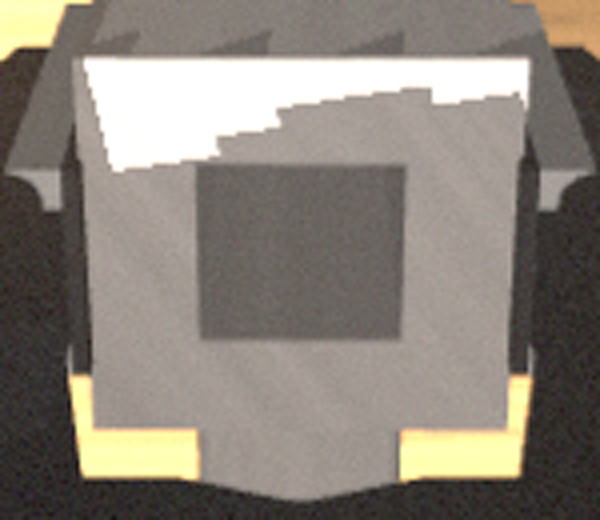

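arm_command:
  steps:
    - [[0.004, 0.01, 0.005], [0, 0, 0], 0.2]
    - [[0.004, 0.025, 0.005], [0, 0, 0], 0.2]
    - [[0.004, 0.03, 0.005], [0, 0, 0], 0.2]
    - [[0.004, 0.03, 0.005], [0, 0, 0], 0.2]

```text
t: 10.05
tool_pos: [0.5514, 0.0627, 0.2146]
tool_rot: [-1.567, 0.147, -0.138]
contact_force: [-0.1, -0.7, -3.6]
opening: 0.0391
```

```bash
python3 - <<'E'
from h import *
p=ctrl.get_image("wrist"); save(p,"f3")
move([.5521,.0628,.160],np.pi/2+np.radians(-10.3)); print(pose()[2]["contact_force"])
E
```

```text
shift mm [ 0.3 55.9  0.1] turn deg [ 0.06 -0.06 -0.21] | tcp [0.552  0.0628 0.2159] t 10.1
[ 0.06250427  0.09303567 -3.59255915]
```

View pics/f3.png

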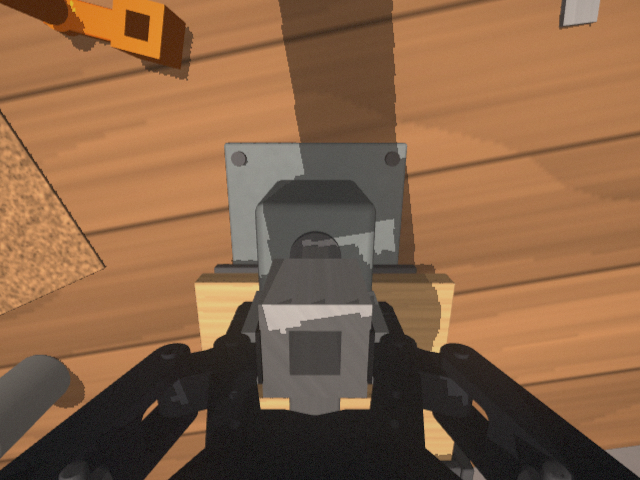

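arm_command:
  steps:
    - [[0, 0.006, 0], [0, 0, 0], 0.2]
    - [[0, 0.012, 0], [0, 0, 0], 0.2]
    - [[0, 0.018, 0], [0, 0, 0], 0.2]
    - [[0, 0.024, 0], [0, 0, 0], 0.2]
    - [[0, 0.028, 0], [0, 0, 0], 0.2]

```text
t: 10.6
tool_pos: [0.5516, 0.0628, 0.1869]
tool_rot: [-1.567, 0.146, -0.138]
contact_force: [-0.6, 0.2, -3.9]
opening: 0.0393
```

```bash
python3 - <<'E'
from h import *
move([.5521,.0628,.160],np.pi/2+np.radians(-10.3)); print(pose()[2]["contact_force"])
E
```

```text
shift mm [ 0.6 26.9  0.1] turn deg [ 0.07 -0.06 -0.26] | tcp [0.5516 0.0628 0.1869] t 10.6
[-0.63178066  0.23994483 -3.88755512]
```

arm_command:
  steps:
    - [[0, 0.007, 0], [0, 0, 0], 0.2]
    - [[0, 0.014, 0], [0, 0, 0], 0.2]
    - [[0, 0.02, 0], [0, 0, 0], 0.2]
    - [[0, 0.024, 0], [0, 0, 0], 0.2]
    - [[0, 0.026, 0], [0, 0, 0], 0.2]

```text
t: 11.1
tool_pos: [0.5512, 0.0628, 0.1602]
tool_rot: [-1.567, 0.146, -0.138]
contact_force: [0.1, -0.8, -3.7]
opening: 0.0392
```

```bash
python3 - <<'E'
from h import *
move([.5521,.0628,.159],np.pi/2+np.radians(-10.3)); print(pose()[2]["contact_force"])
E
```

```text
shift mm [0.9 1.2 0.2] turn deg [ 0.08 -0.06 -0.31] | tcp [0.5512 0.0628 0.1602] t 11.1
[ 0.06425811 -0.84256096 -3.7394723 ]
```

arm_command:
  steps:
    - [[0, 0.001, 0], [0, 0, 0], 0.2]
    - [[0, 0.001, 0], [0, 0, 0], 0.5]
    - [[0, 0.001, 0], [0, 0, 0], 0.8]
    - [[0, 0.001, 0], [0, 0, 0], 0.9]

```text
t: 11.5
tool_pos: [0.5521, 0.0628, 0.1606]
tool_rot: [-1.567, 0.144, -0.14]
contact_force: [0.2, -0.1, 0.8]
opening: 0.07
```

arm_command:
  steps:
    - [[0, 0, 0], [0, 0, 0], 1]
    - [[0, -0.02, 0], [0, 0, 0], 1]
    - [[0, -0.06, 0], [0, 0, 0], 1]
    - [[0, -0.1, 0], [0, 0, 0], 1]
    - [[0, -0.12, 0], [0, 0, 0], 1]

```text
t: 12.0
tool_pos: [0.554, 0.0628, 0.2857]
tool_rot: [-1.566, 0.139, -0.145]
contact_force: [0.7, 0.3, -0.1]
opening: 0.0851
```

```bash
python3 - <<'E'
from h import *
p=ctrl.get_image("wrist"); save(p,"g1")
import pickle; pickle.dump(p,open("g1.pkl","wb"))
move([.6345,.0471,.24],np.pi/2+np.radians(-10.3)); print(pose()[2]["contact_force"])
q=ctrl.get_image("scene"); save(q,"g1s",(210,350,240,400),4)
E
```

```text
shift mm [80.5 49.3 -1.2] turn deg [-0.05 -0.06  0.47] | tcp [0.5551 0.0628 0.2886] t 12.05
[ 0.63338763 -0.19907188  2.4165042 ]
```

View pics/g1.png

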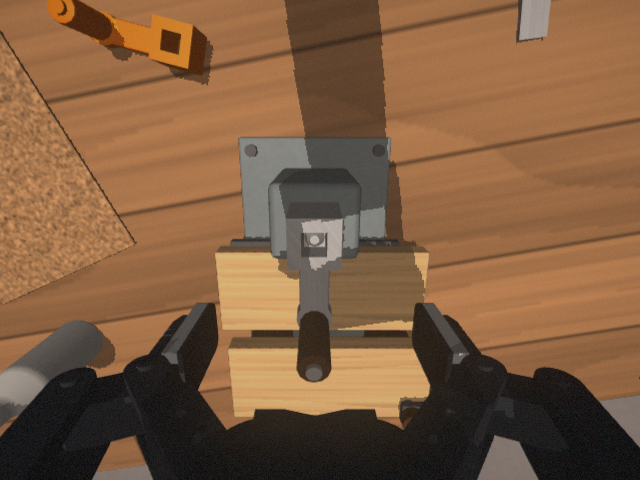

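View pics/g1s.png

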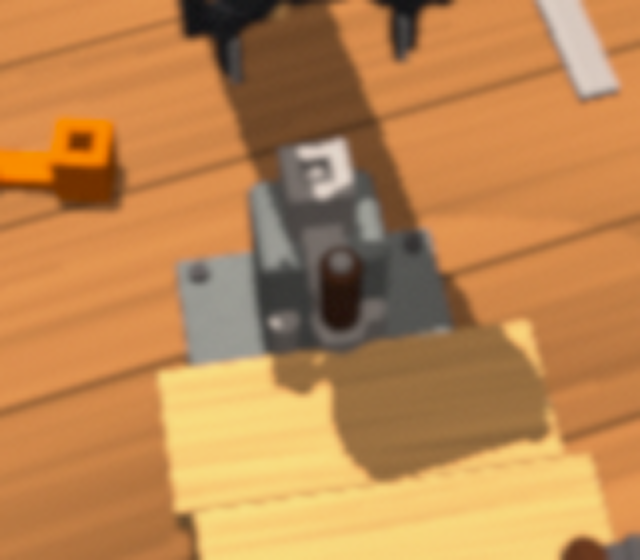

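```bash
python3 - <<'E'
from h import *
import pickle; p=pickle.load(open("g1.pkl","rb"))
print(onz(p,(372,314),.228), onz(p,(240,315),.192))
C=np.array([.5513,.0629]); a=np.radians(-10.3); print(C+.085*np.array([np.cos(a),np.sin(a)]))
move([.6345,.0471,.25],np.pi/2+np.radians(-10.3))
E
```

```text
[0.63759819 0.04682179 0.228     ] [0.55194128 0.06329928 0.192     ]
[0.63493023 0.04770181]
shift mm [81.2 36.5 -1.1] turn deg [-0.03 -0.05  0.35] | tcp [0.5546 0.0628 0.286 ] t 12.1
```

arm_command:
  steps:
    - [[0.035, 0, 0], [0, 0, 0.3], 1]
    - [[0.07, 0, -0.001], [0, 0, 0.3], 1]
    - [[0.082, 0.01, -0.001], [0, 0, 0.3], 1]
    - [[0.082, 0.03, -0.001], [0, 0, 0.3], 1]
    - [[0.082, 0.035, -0.001], [0, 0, 0.3], 1]

```text
t: 12.6
tool_pos: [0.6338, 0.0469, 0.2468]
tool_rot: [-1.566, 0.147, -0.138]
contact_force: [0.7, -0.8, -1.0]
opening: 0.0857
```

```bash
python3 - <<'E'
from h import *
p=ctrl.get_image("wrist"); save(p,"g2")
move([.6355,.0472,.194],np.pi/2+np.radians(-10.3))
E
```

```text
shift mm [ 2.1 53.   0.5] turn deg [ 0.03 -0.06 -0.33] | tcp [0.6336 0.047  0.247 ] t 12.65
```

View pics/g2.png

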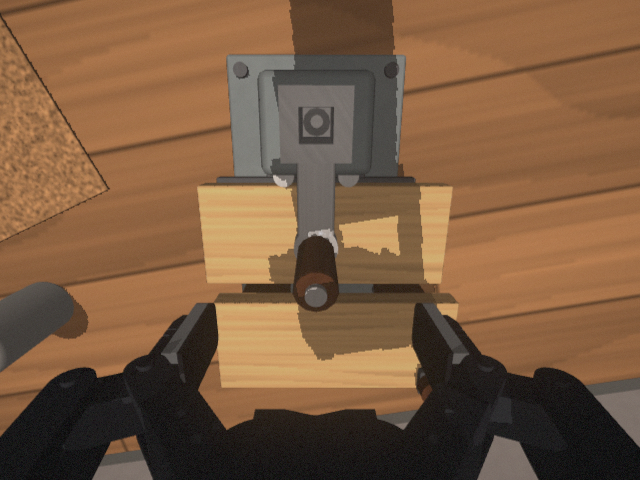

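arm_command:
  steps:
    - [[0.002, 0.025, 0], [0, 0, -0.3], 1]
    - [[0.002, 0.045, 0], [0, 0, -0.3], 1]
    - [[0.002, 0.053, 0], [0, 0, -0.3], 1]
    - [[0.002, 0.053, 0], [0, 0, -0.3], 0.5]
    - [[0.002, 0.053, 0], [0, 0, -0.3], 0.2]
  force: 25

```text
t: 13.15
tool_pos: [0.6357, 0.0468, 0.1954]
tool_rot: [-1.566, 0.141, -0.143]
contact_force: [0.4, 0.0, 0.5]
opening: 0.0589
```

arm_command:
  steps:
    - [[0, 0, 0], [0, 0, 0], 0.1]
    - [[0, 0, 0], [0, 0, 0], 0.1]
    - [[0, 0, 0], [0, 0, 0], 0.1]
    - [[0, 0, 0], [0, 0, 0], 0.1]

```text
t: 13.55
tool_pos: [0.6367, 0.0468, 0.197]
tool_rot: [-1.566, 0.139, -0.145]
contact_force: [0.0, 1.0, 3.0]
opening: 0.0251
```

```bash
python3 - <<'E'
from h import *
p=ctrl.get_image("wrist"); save(p,"g3")
move([.6355,.0472,.194],np.pi/2+np.radians(-10.3)); print(pose()[2]["contact_force"],pose()[2]["opening"])
E
```

```text
shift mm [-1.3  2.9  0.2] turn deg [-0.02 -0.06  0.24] | tcp [0.6368 0.0467 0.1969] t 13.6
[1.15602844 0.43609899 4.6902648 ] 0.025304885110555477
```

View pics/g3.png

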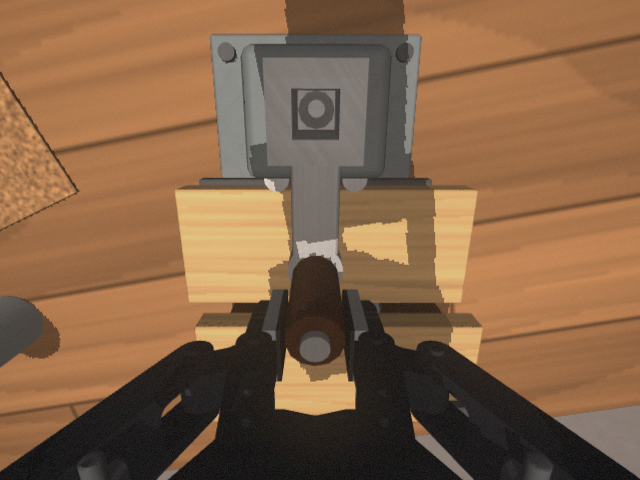

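```bash
cat >> h.py <<'E'
CEN=np.array([.5513,.0629])
def wind(step,n,zt=.195,Rr=.085,dirn=-1):
    p,r,o=pose(); v=p[:2]-CEN; th=np.arctan2(v[1],v[0])
    print("angle",np.degrees(th).round(1),"rad mm",(np.linalg.norm(v)*1000).round(1),"z",p[2].round(4),"F",o["contact_force"].round(1),"t",round(o["t"],2),"op",round(o["opening"],4))
    rt=down(np.pi/2+np.radians(-10.3)); a=(r.inv()*rt).as_rotvec(degrees=True); print("turn",a.round(1))
    for i in range(1,n+1):
        t=th+dirn*np.radians(step)*i; X=np.r_[CEN+Rr*np.array([np.cos(t),np.sin(t)]),zt]
        print(r.inv().apply(X-p).round(3).tolist())
E
python3 -c "
from h import *
wind(18,5)"
```

```text
angle -10.7 rad mm 87.0 z 0.1969 F [1.2 0.4 4.7] t 13.6 op 0.0253
turn [-0.  -0.1  0.2]
[-0.006, 0.002, -0.026]
[-0.019, 0.002, -0.05]
[-0.037, 0.002, -0.069]
[-0.061, 0.002, -0.08]
[-0.088, 0.002, -0.084]
```

arm_command:
  steps:
    - [[-0.005, 0.001, -0.026], [0, 0, 0], 0.1]
    - [[-0.018, 0.001, -0.05], [0, 0, 0], 0.1]
    - [[-0.037, 0.001, -0.069], [0, 0, 0], 0.1]
    - [[-0.061, 0.001, -0.081], [0, 0, 0], 0.1]
    - [[-0.088, 0.001, -0.085], [0, 0, 0], 0.1]

```text
t: 14.1
tool_pos: [0.5366, -0.0222, 0.1988]
tool_rot: [-1.566, 0.134, -0.153]
contact_force: [1.9, 0.2, 7.4]
opening: 0.0252
```

```bash
python3 -c "
from h import *
wind(18,5)"
```

```text
angle -99.8 rad mm 86.3 z 0.1988 F [1.9 0.2 7.4] t 14.1 op 0.0252
turn [-0.1 -0.2  0.7]
[-0.026, 0.003, 0.005]
[-0.05, 0.003, 0.017]
[-0.069, 0.003, 0.036]
[-0.082, 0.003, 0.059]
[-0.086, 0.003, 0.085]
```

arm_command:
  steps:
    - [[-0.026, 0, 0.005], [0, 0, 0.5], 0.1]
    - [[-0.05, 0, 0.017], [0, 0, 0.5], 0.1]
    - [[-0.069, 0, 0.036], [0, 0, 0.5], 0.1]
    - [[-0.082, 0, 0.059], [0, 0, 0.5], 0.1]
    - [[-0.086, 0, 0.085], [0, 0, 0.5], 0.1]

```text
t: 14.6
tool_pos: [0.4651, 0.0769, 0.1995]
tool_rot: [-1.567, 0.145, -0.144]
contact_force: [-5.7, -2.2, 7.9]
opening: 0.025
```

```bash
python3 -c "
from h import *
wind(18,5)
q=ctrl.get_image('scene'); save(q,'w1s',(210,400,240,420),3)"
```

```text
angle 170.8 rad mm 87.3 z 0.1995 F [-5.7 -2.2  7.9] t 14.6 op 0.025
turn [ 0.1 -0.2 -0. ]
[0.006, 0.005, 0.026]
[0.017, 0.004, 0.05]
[0.036, 0.004, 0.07]
[0.059, 0.004, 0.082]
[0.085, 0.004, 0.087]
```

View pics/w1s.png

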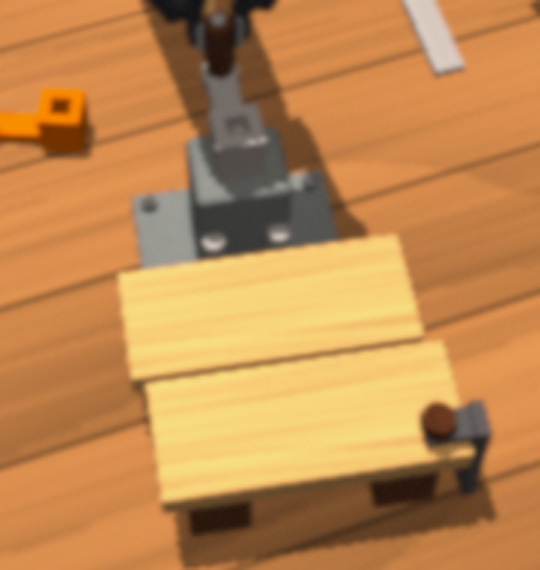

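arm_command:
  steps:
    - [[0.006, 0.001, 0.026], [0, 0, 0], 0.1]
    - [[0.017, 0.001, 0.05], [0, 0, 0], 0.1]
    - [[0.036, 0.001, 0.07], [0, 0, 0], 0.1]
    - [[0.059, 0.001, 0.082], [0, 0, 0], 0.1]
    - [[0.085, 0.001, 0.087], [0, 0, 0], 0.1]

```text
t: 15.15
tool_pos: [0.5656, 0.1483, 0.1994]
tool_rot: [-1.572, 0.141, -0.141]
contact_force: [-5.0, -15.2, 3.8]
opening: 0.0252
```

```bash
python3 -c "
from h import *
wind(18,5)
"
```

```text
angle 80.5 rad mm 86.6 z 0.1994 F [ -5.  -15.2   3.8] t 15.15 op 0.0252
turn [0.3 0.  0. ]
[0.026, 0.004, -0.005]
[0.05, 0.005, -0.017]
[0.069, 0.005, -0.036]
[0.082, 0.005, -0.059]
[0.086, 0.005, -0.085]
```

arm_command:
  steps:
    - [[0.026, 0.001, -0.006], [0, 0, 0], 0.1]
    - [[0.05, 0.001, -0.018], [0, 0, 0], 0.1]
    - [[0.069, 0.001, -0.037], [0, 0, 0], 0.1]
    - [[0.08, 0.001, -0.059], [0, 0, 0], 0.1]
    - [[0.085, 0.001, -0.085], [0, 0, 0], 0.1]

```text
t: 15.65
tool_pos: [0.6345, 0.0496, 0.1997]
tool_rot: [-1.57, 0.141, -0.14]
contact_force: [-4.3, 2.7, 2.1]
opening: 0.0254
```

```bash
python3 -c "
from h import *
wind(12,2)
p=ctrl.get_image('wrist'); save(p,'w2')
q=ctrl.get_image('scene'); save(q,'w2s',(210,400,240,420),3)"
```

```text
angle -9.1 rad mm 84.3 z 0.1997 F [-4.3  2.7  2.1] t 15.65 op 0.0254
turn [ 0.2  0.  -0. ]
[-0.001, 0.005, -0.018]
[-0.006, 0.005, -0.035]
```

View pics/w2.png

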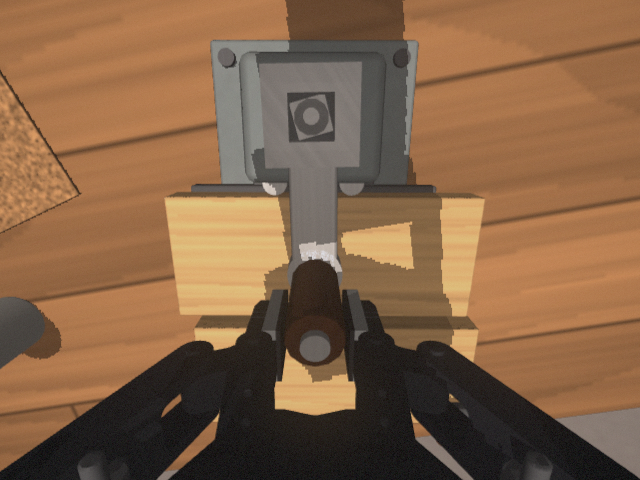

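View pics/w2s.png

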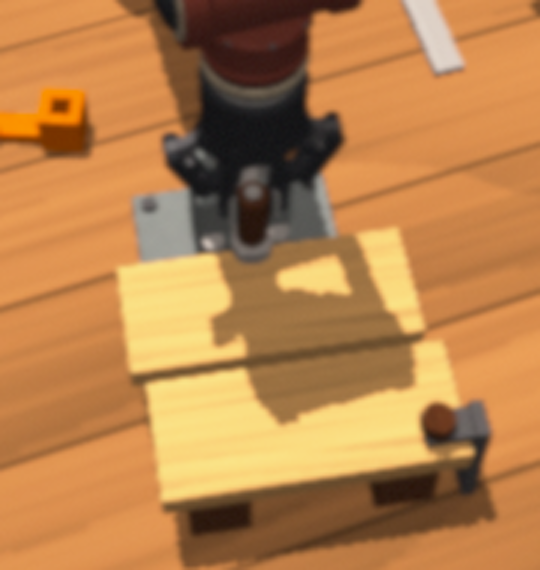

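```bash
python3 - <<'E'
from h import *
import pickle
p=ctrl.get_image('wrist'); pickle.dump(p,open("w2.pkl","wb"))
a=p["img"][300:340,160:260,::-1]; b=p["img"][300:340,410:510,::-1]
cv2.imwrite("pics/w3.png",cv2.resize(np.vstack([a,b]),None,fx=7,fy=7,interpolation=cv2.INTER_CUBIC))
E
```

```text
(no output)
```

View pics/w3.png

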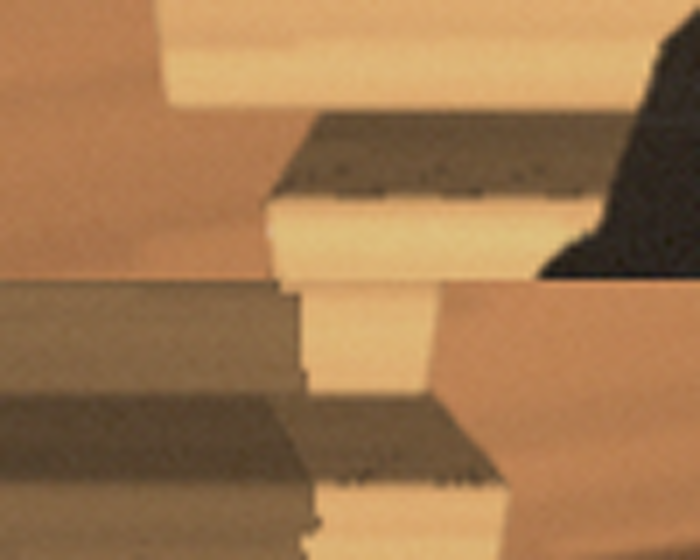

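```bash
python3 - <<'E'
from h import *
import pickle
p=pickle.load(open("w2.pkl","rb"))
for n,a,b in [("fix near",(327.6,197.9),(329.1,482.1)),("loose far",(314.6,183.6),(315.3,471.))]:
    z,A,B=zlen(p,a,b); d=B-A; print(n,round(z,4),A.round(4),B.round(4),"yaw",np.degrees(np.arctan2(-d[0],d[1])).round(2))
# gap vs height of fixed given loose z
A=onz(p,(315,327),.094)
for z in (.09,.094,.098,.1,.105,.11,.115):
    B=onz(p,(328.3,340),z); n=np.array([np.cos(np.radians(-10.3)),np.sin(np.radians(-10.3)),0]); print(z,((B-A)@n*1000).round(1))
E
```

```text
fix near 0.0929 [ 0.6941 -0.0656  0.0929] [0.7384 0.1703 0.0929] yaw -10.62
loose far 0.0924 [ 0.6803 -0.0741  0.0924] [0.7238 0.1619 0.0924] yaw -10.45
0.09 15.1
0.094 12.6
0.098 10.1
0.1 8.8
0.105 5.7
0.11 2.5
0.115 -0.6
```

```bash
cat >> h.py <<'E'
def edgeline(im,a,b,w=4,trim=.06,sign=None):
    """a,b=(row,col). returns line (point,dir) in (row,col), and inlier rms"""
    a=np.array(a,float);b=np.array(b,float);d=(b-a)/np.linalg.norm(b-a);n=np.array([-d[1],d[0]])
    g=cv2.GaussianBlur(im.astype(np.float32),(0,0),.7)
    L=np.linalg.norm(b-a);ss=np.arange(trim*L,(1-trim)*L,1.);off=np.arange(-w,w+.01,.25);pts=[]
    for s in ss:
        P=a+d*s+off[:,None]*n
        pr=np.stack([cv2.remap(g[:,:,c],P[:,1:2].astype(np.float32),P[:,0:1].astype(np.float32),cv2.INTER_LINEAR)[:,0] for c in range(3)],1)
        gr=np.abs(np.gradient(pr,axis=0)).sum(1) if sign is None else sign*np.gradient(pr.sum(1))
        i=int(gr.argmax())
        if 0<i<len(off)-1 and gr[i]>3:
            den=gr[i-1]-2*gr[i]+gr[i+1]; o=off[i]+.25*.5*(gr[i-1]-gr[i+1])/den if den else off[i]
            pts.append(a+d*s+o*n)
    pts=np.array(pts,np.float32)
    best=None;rng=np.random.default_rng(0)
    for _ in range(200):
        i,j=rng.choice(len(pts),2,replace=False);dd=pts[j]-pts[i];l=np.linalg.norm(dd)
        if l<.3*L: continue
        r=np.abs((pts-pts[i])@np.array([-dd[1],dd[0]])/l);k=r<.5
        if best is None or k.sum()>best.sum(): best=k
    vx,vy,x,y=cv2.fitLine(pts[best],cv2.DIST_L2,0,.01,.01).ravel()
    return (np.array([x,y]),np.array([vx,vy]),best.sum(),len(pts))
def isect(l,m):
    A=np.c_[l[1],-m[1]];t=np.linalg.solve(A,m[0]-l[0]);return l[0]+t[0]*l[1]
def quad(im,c,w=4,sign=None):
    L=[edgeline(im,c[i],c[(i+1)%4],w,sign=sign) for i in range(4)]
    return np.array([isect(L[i-1],L[i]) for i in range(4)]),[(l[2],l[3]) for l in L]
def board3(cx,cy,yaw,z):
    c,s=np.cos(yaw),np.sin(yaw)
    # order: near-left(-x,-y), near-right(-x,+y), far-right, far-left
    return np.array([[cx+c*a-s*b,cy+s*a+c*b,z] for a,b in [(-.05,-.12),(-.05,.12),(.05,.12),(.05,-.12)]])
E
python3 - <<'E'
from h import *
import pickle
B={"b1":dict(l=[(63.2,197.2),(107.2,416.8),(194.8,394.8),(158.2,190.8)],f=[(172.2,193.2),(209.8,403.2),(289,388),(256,188)]),
"b2":dict(l=[(76.2,183.4),(132,466),(241.4,434.1),(196.1,176)],f=[(215.3,178.5),(263.6,449.3),(355,417),(317.6,172.1)])}
for k in B:
    p=pickle.load(open(k+".pkl","rb"))
    im=p["img"][:,:,::-1].copy(); vis=im.copy()
    vis=cv2.resize(vis,None,fx=4,fy=4,interpolation=cv2.INTER_CUBIC)
    for n in "lf":
        q,cnt=quad(p["img"],B[k][n],4); print(k,n,q.round(1).tolist(),cnt)
        cv2.polylines(vis,[np.round((q[:,::-1]+.5)*4-.5).astype(int)],True,(255,0,0),1)
    r=(40,310,170,430) if k=="b1" else (60,370,160,480)
    cv2.imwrite(f"pics/q_{k}.png",cv2.resize(vis[r[0]*4:r[1]*4,r[2]*4:r[3]*4],None,fx=.6,fy=.6,interpolation=cv2.INTER_AREA)[:600,:800])
E
```

```text
b1 l [[61.900001525878906, 197.0], [106.5999984741211, 416.8999938964844], [195.39999389648438, 394.29998779296875], [157.5, 190.3000030517578]] [(np.int64(168), 197), (np.int64(65), 80), (np.int64(164), 183), (np.int64(82), 84)]
b1 f [[171.1999969482422, 193.10000610351562], [210.1999969482422, 403.29998779296875], [288.8999938964844, 384.8999938964844], [255.0, 187.0]] [(np.int64(170), 183), (np.int64(32), 59), (np.int64(129), 156), (np.int64(74), 74)]
b2 l [[74.80000305175781, 183.1999969482422], [132.3000030517578, 467.0], [242.5, 432.8999938964844], [194.60000610351562, 175.5]] [(np.int64(213), 248), (np.int64(95), 101), (np.int64(118), 193), (np.int64(100), 106)]
b2 f [[215.10000610351562, 178.3000030517578], [263.1000061035156, 449.79998779296875], [357.79998779296875, 418.79998779296875], [317.20001220703125, 171.3000030517578]] [(np.int64(222), 243), (np.int64(40), 48), (np.int64(151), 182), (np.int64(84), 91)]
```

View pics/q_b1.png

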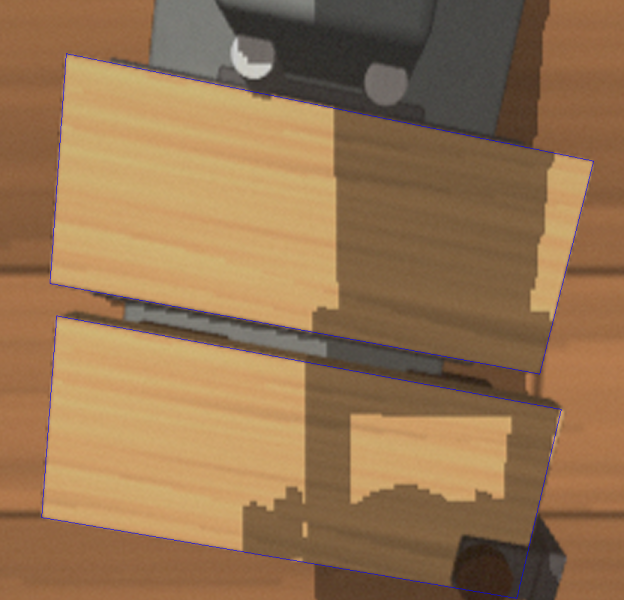

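View pics/q_b2.png

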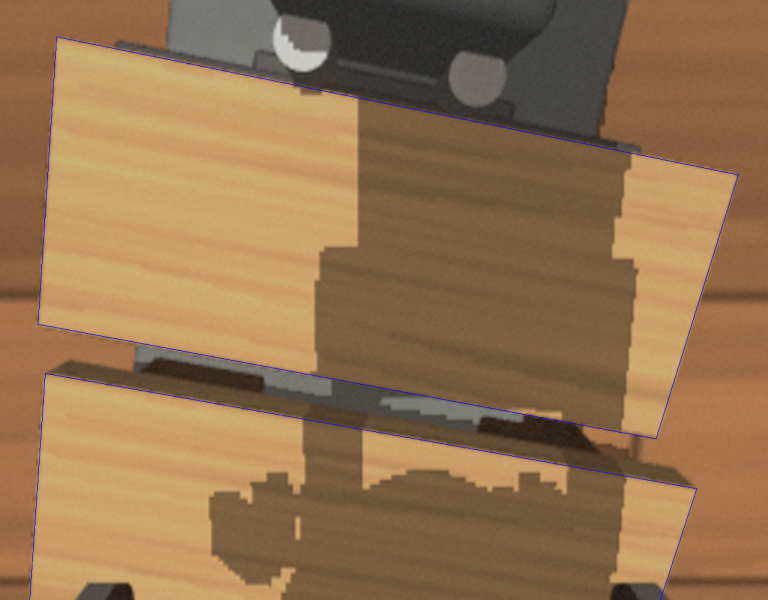

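```bash
cat > fit.py <<'E'
from h import *
import pickle
from scipy.optimize import least_squares
def run(views,lz,usegap=True,verbose=True,perturb=True):
    # views: list of (pic, lquad(4x2 or None entries nan), fquad); lz: fixed loose z or None
    nv=len(views)
    def unpack(x): return x[:4],x[4:8],x[8:].reshape(nv,6)
    def res(x):
        l,f,c=unpack(x);out=[]
        for (p,ql,qf),e in zip(views,c):
            W=p["world_from_camera"].copy();W[:3,3]+=e[:3];W[:3,:3]=R.from_rotvec(e[3:]).as_matrix()@W[:3,:3]
            pp=dict(camera_matrix=p["camera_matrix"],world_from_camera=W)
            for q,b in ((ql,l),(qf,f)):
                for X,m in zip(board3(*b),q):
                    if not np.isnan(m[0]): out+=list((proj(pp,X)-m)/.5)
            s=1 if perturb else 1e-3
            out+=list(e[:3]/(.002*s))+list(e[3:]/(.006*s))
        out.append((l[2]-f[2])/.003)
        n=np.array([np.cos(l[2]),np.sin(l[2])])
        if usegap: out.append(((f[:2]-l[:2])@n-.110)/.0005)
        if lz is not None: out.append((l[3]-lz)/.0001)
        return np.array(out)
    x0=np.r_[.655,.053,-.18,lz or .09,.765,.052,-.18,.098,np.zeros(6*nv)]
    s=least_squares(res,x0); l,f,c=unpack(s.x)
    cov=np.linalg.inv(s.jac.T@s.jac)
    J=np.zeros(len(s.x));J[7]=1;J[3]=-1
    if verbose:
        print("loose",l.round(4),"fixed",f.round(4),"diff mm",round((f[3]-l[3])*1e3,2),"sd",round(1e3*np.sqrt(J@cov@J),2),"cost",round(s.cost,1),"gap",round(1e3*((f[:2]-l[:2])@[np.cos(l[2]),np.sin(l[2])])-100,1))
        print(" cam",(c[:,:3]*1e3).round(1).tolist(),np.degrees(c[:,3:]).round(2).tolist())
    return s
E
python3 - <<'E'
from fit import *
b1=pickle.load(open("b1.pkl","rb"));b2=pickle.load(open("b2.pkl","rb"))
n=np.nan
v1=(b1,[[61.9,197],[106.6,416.9],[195.4,394.3],[157.5,190.3]],[[171.2,193.1],[210.2,403.3],[n,n],[255,187]])
v2=(b2,[[74.8,183.2],[132.3,467],[242.5,432.9],[194.6,175.5]],[[215.1,178.3],[263.1,449.8],[n,n],[317.2,171.3]])
pickle.dump((v1,v2),open("v0.pkl","wb"))
for g in (True,False):
    run([v1],.075,g);run([v2],.075,g);run([v1,v2],.075,g)
E
```

```text
loose [ 0.6541  0.0523 -0.1824  0.075 ] fixed [ 0.765   0.0421 -0.1825  0.0935] diff mm 18.55 sd 1.36 cost 5.1 gap 10.9
 cam [[0.0, 0.0, 2.7]] [[-0.02, -0.08, 0.0]]
loose [ 0.6543  0.0516 -0.1852  0.075 ] fixed [ 0.7651  0.0424 -0.1837  0.0966] diff mm 21.61 sd 0.87 cost 3.8 gap 10.6
 cam [[0.0, -0.0, 2.8]] [[-0.15, -0.16, -0.0]]
loose [ 0.654   0.0516 -0.1841  0.075 ] fixed [ 0.765   0.0421 -0.1832  0.0956] diff mm 20.6 sd 0.74 cost 11.4 gap 10.9
 cam [[-0.2, 0.3, 3.5], [0.2, -0.3, 2.6]] [[-0.13, -0.13, -0.03], [-0.12, -0.06, 0.02]]
loose [ 0.6528  0.0523 -0.1824  0.075 ] fixed [ 0.7646  0.0418 -0.183   0.0925] diff mm 17.53 sd 1.42 cost 1.9 gap 11.8
 cam [[0.0, 0.0, 2.8]] [[-0.03, 0.06, -0.0]]
loose [ 0.6537  0.0514 -0.1851  0.075 ] fixed [ 0.7649  0.0422 -0.1838  0.0962] diff mm 21.18 sd 0.92 cost 2.7 gap 11.0
 cam [[-0.0, -0.0, 2.9]] [[-0.18, -0.07, 0.0]]
loose [ 0.6534  0.0515 -0.1841  0.075 ] fixed [ 0.7649  0.0419 -0.1834  0.0952] diff mm 20.19 sd 0.76 cost 9.1 gap 11.3
 cam [[-0.2, 0.3, 3.5], [0.2, -0.3, 2.6]] [[-0.14, -0.06, -0.03], [-0.14, 0.02, 0.02]]
```

```bash
python3 -c "
from h import *
wind(8,3,zt=.1975)"
```

```text
angle -10.2 rad mm 84.2 z 0.1997 F [-0.   0.2  4. ] t 15.8 op 0.0251
turn [ 0.4 -0.1  0.1]
[0.0, 0.002, -0.012]
[-0.002, 0.002, -0.023]
[-0.006, 0.002, -0.035]
```

arm_command:
  steps:
    - [[0, 0, -0.012], [0, 0, 0], 0.1]
    - [[-0.002, 0, -0.023], [0, 0, 0], 0.1]
    - [[-0.006, 0, -0.035], [0, 0, 0], 0.1]
    - [[-0.007, 0, -0.037], [0, 0, 0], 0.1]
    - [[-0.007, 0, -0.037], [0, 0, 0], 0.1]

```text
t: 16.3
tool_pos: [0.6197, 0.0129, 0.1995]
tool_rot: [-1.572, 0.144, -0.142]
contact_force: [-3.5, 3.7, 2.0]
opening: 0.0248
```

```bash
python3 -c "
from h import *
wind(8,3,zt=.1975)
p=ctrl.get_image('wrist'); save(p,'w4')"
```

```text
angle -36.2 rad mm 84.7 z 0.1995 F [-3.5  3.7  2. ] t 16.3 op 0.0248
turn [ 0.4 -0.1 -0. ]
[-0.006, 0.002, -0.01]
[-0.013, 0.002, -0.02]
[-0.021, 0.002, -0.028]
```

View pics/w4.png

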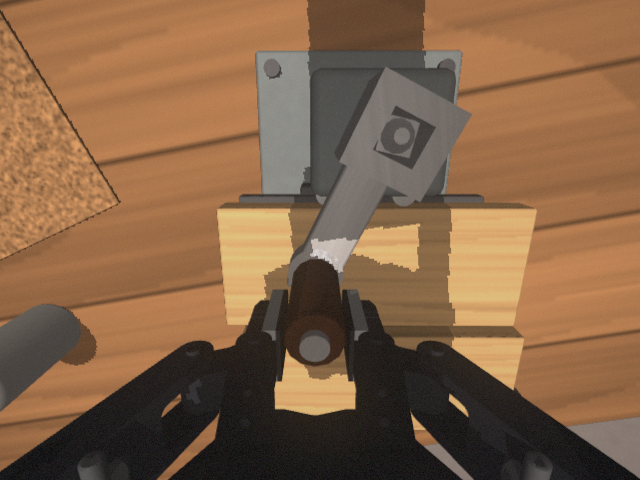

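arm_command:
  steps:
    - [[0, 0, 0], [0, 0, 0], 0.5]
    - [[0, 0, 0], [0, 0, 0], 0.9]
    - [[0, -0.02, 0], [0, 0, 0], 1]
    - [[0, -0.05, 0], [0, 0, 0], 1]
    - [[0, -0.06, 0], [0, 0, 0], 1]

```text
t: 16.85
tool_pos: [0.6217, 0.0129, 0.263]
tool_rot: [-1.574, 0.139, -0.147]
contact_force: [0.6, 0.3, 0.9]
opening: 0.0854
```

```bash
python3 - <<'E'
from h import *
print(pose()[2]["opening"])
move([.72,.045,.25],np.pi/2+np.radians(-10.3))
E
```

```text
0.0853739676466172
shift mm [90.8 13.2 49.5] turn deg [ 0.41 -0.13  0.32] | tcp [0.6217 0.0129 0.263 ] t 16.85
```

arm_command:
  steps:
    - [[0.03, 0, 0.02], [0.4, 0, 0.3], 1]
    - [[0.06, 0, 0.035], [0.4, 0, 0.3], 1]
    - [[0.085, 0.01, 0.05], [0.4, 0, 0.3], 1]
    - [[0.09, 0.013, 0.05], [0.4, 0, 0.3], 1]
    - [[0.09, 0.013, 0.05], [0.4, 0, 0.3], 1]

```text
t: 17.35
tool_pos: [0.7192, 0.0454, 0.2477]
tool_rot: [-1.567, 0.145, -0.141]
contact_force: [0.6, -0.5, -0.2]
opening: 0.0853
```

```bash
python3 - <<'E'
from h import *
import pickle
ctrl.get_image("wrist");ctrl.get_image("wrist");p=ctrl.get_image("wrist"); save(p,"h1"); pickle.dump(p,open("h1.pkl","wb"))
o=ctrl.get_obs(); print(o["tool_pos"],abs(o["dq"]).max())
E
```

```text
[0.71880474 0.0452586  0.25036612] 0.013994119247025238
```

View pics/h1.png

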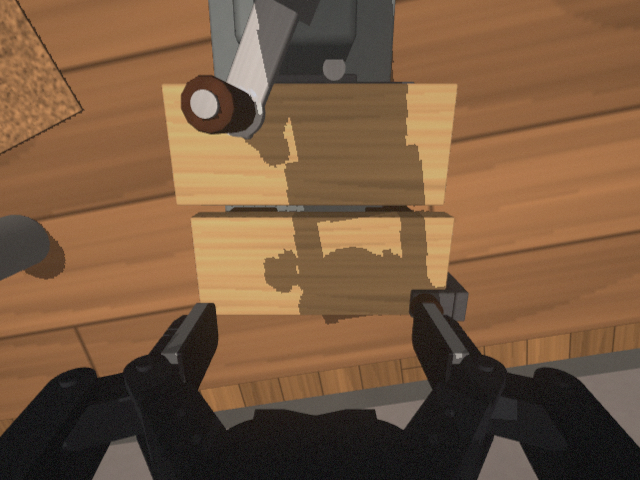

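arm_command:
  steps:
    - [[0.02, -0.02, 0.01], [0, 0, 0], 1]
    - [[0.05, -0.02, 0.02], [0, 0, 0], 1]
    - [[0.08, -0.02, 0.02], [0, 0, 0], 1]
    - [[0.08, -0.02, 0.02], [0, 0, 0], 1]
    - [[0.08, -0.02, 0.02], [0, 0, 0], 1]

```text
t: 18.0
tool_pos: [0.8006, 0.0499, 0.2703]
tool_rot: [-1.567, 0.144, -0.143]
contact_force: [0.2, 0.6, 1.0]
opening: 0.0854
```

```bash
python3 - <<'E'
from h import *
import pickle
ctrl.get_image("wrist");p=ctrl.get_image("wrist"); save(p,"h2"); pickle.dump(p,open("h2.pkl","wb"))
o=ctrl.get_obs(); print(o["tool_pos"],abs(o["dq"]).max())
E
```

```text
[0.80021618 0.05034533 0.27122495] 0.009397830042832919
```

View pics/h2.png

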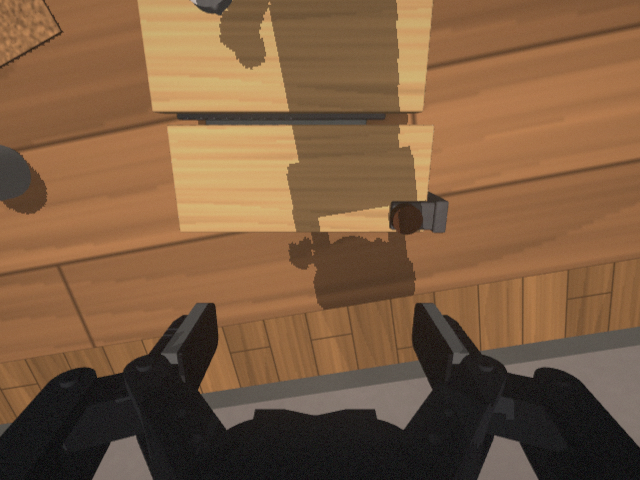

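```bash
cat > ana.py <<'E'
from fit import *
n=np.nan
def corners(p,c,w=4): 
    q,cnt=quad(p["img"],c,w); print(q.round(1).tolist(),[(int(a),b) for a,b in cnt]); return q
E
python3 - <<'E'
from ana import *
h1=pickle.load(open("h1.pkl","rb"));h2=pickle.load(open("h2.pkl","rb"))
l1=corners(h1,[(84,163),(84.5,457),(205,442),(205,177)]);f1=corners(h1,[(217,192),(217,453),(314,440),(315,202)])
l2=corners(h2,[(2,138),(2,434),(111,422),(111,153)]);l2[:2]=n
f2=corners(h2,[(126,168),(126,434),(230,427),(231,181)])
f1[2]=n;f2[2]=n
V1=(h1,l1,f1);V2=(h2,l2,f2)
pickle.dump((V1,V2),open("v1.pkl","wb"))
for g in (True,False):
    for vs in ([V1],[V2],[V1,V2]): run(vs,None,g)
for k,(p,qs) in {"h1":(h1,(l1,f1)),"h2":(h2,(l2,f2))}.items():
    vis=cv2.resize(p["img"][:,:,::-1],None,fx=2,fy=2,interpolation=cv2.INTER_CUBIC)
    for q in qs:
        for a in q:
            if not np.isnan(a[0]): cv2.drawMarker(vis,tuple(int(round(t*2+.5)) for t in a[::-1]),(255,0,0),0,8,1)
    cv2.imwrite(f"pics/v_{k}.png",vis[150 if k=="h1" else 0:650 if k=="h1" else 500,250:950])
E
```

```text
[[83.5, 161.0], [83.5, 457.29998779296875], [205.60000610351562, 442.6000061035156], [203.10000610351562, 176.10000610351562]] [(152, 197), (101, 107), (132, 234), (103, 108)]
[[217.5, 190.0], [217.5, 453.3999938964844], [314.5, 441.79998779296875], [314.5, 201.3000030517578]] [(152, 218), (70, 80), (146, 185), (75, 83)]
[[-0.4000000059604645, 136.8000030517578], [-0.4000000059604645, 432.6000061035156], [111.4000015258789, 422.3999938964844], [111.5, 152.1999969482422]] [(261, 261), (95, 97), (222, 237), (93, 97)]
[[124.5, 166.39999389648438], [124.5, 433.6000061035156], [231.5, 423.20001220703125], [231.5, 179.89999389648438]] [(181, 235), (70, 75), (179, 210), (89, 94)]
loose [ 0.6535  0.051  -0.1863  0.0928] fixed [ 0.7648  0.0416 -0.1833  0.0935] diff mm 0.69 sd 0.94 cost 8.2 gap 11.1
 cam [[0.0, 0.0, 0.0]] [[-0.24, -0.04, -0.0]]
loose [ 0.6529  0.0527 -0.1834  0.093 ] fixed [ 0.7636  0.0434 -0.1833  0.0928] diff mm -0.19 sd 1.12 cost 1.1 gap 10.6
 cam [[0.0, -0.0, 0.0]] [[0.02, 0.02, -0.0]]
loose [ 0.6531  0.0517 -0.1852  0.0927] fixed [ 0.7643  0.0424 -0.1833  0.0932] diff mm 0.43 sd 0.7 cost 8.9 gap 11.0
 cam [[-0.2, 0.3, -0.1], [0.2, -0.3, 0.1]] [[-0.17, 0.0, 0.04], [-0.1, -0.04, -0.03]]
loose [ 0.6531  0.0508 -0.1863  0.0928] fixed [ 0.765   0.0413 -0.1837  0.0929] diff mm 0.12 sd 0.97 cost 4.4 gap 11.8
 cam [[0.0, 0.0, -0.0]] [[-0.27, 0.01, -0.0]]
loose [ 0.6528  0.0525 -0.1834  0.0929] fixed [ 0.7639  0.0432 -0.1836  0.0928] diff mm -0.04 sd 1.12 cost 0.0 gap 11.0
 cam [[-0.0, 0.0, -0.0]] [[-0.01, 0.0, 0.0]]
loose [ 0.653   0.0516 -0.1852  0.0927] fixed [ 0.7645  0.0422 -0.1835  0.093 ] diff mm 0.33 sd 0.7 cost 6.0 gap 11.4
 cam [[-0.2, 0.3, -0.1], [0.2, -0.3, 0.1]] [[-0.19, 0.0, 0.04], [-0.12, -0.04, -0.03]]
```

View pics/v_h1.png

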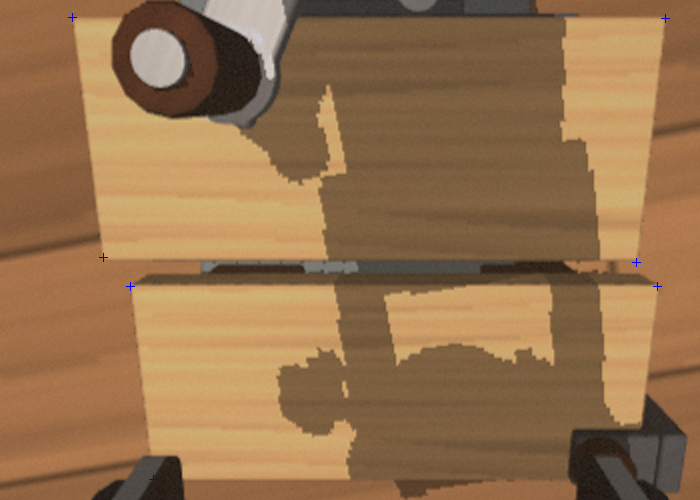

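View pics/v_h2.png

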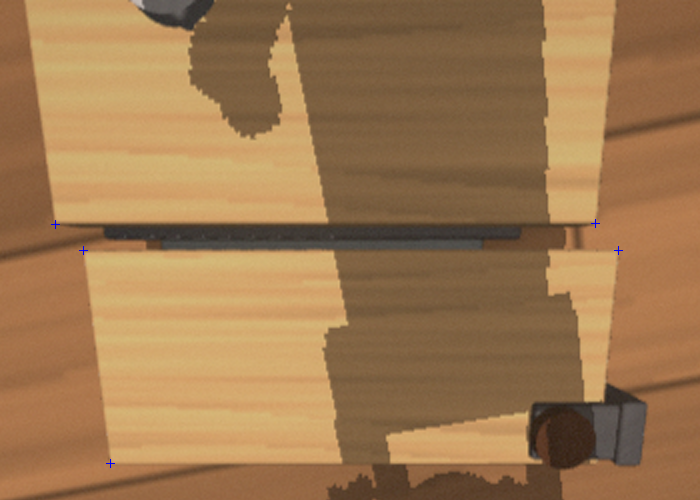

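```bash
python3 - <<'E'
from h import *
move([.5513,.0629,.27],np.radians(90-36.2))
E
```

```text
shift mm [-247.1    1.   -32.8] turn deg [1.000e-02 2.575e+01 5.000e-02] | tcp [0.8002 0.0503 0.2712] t 18.1
```

arm_command:
  steps:
    - [[-0.04, 0, -0.005], [0, 5, 0], 1]
    - [[-0.08, 0, -0.01], [0, 10, 0], 1]
    - [[-0.12, 0, -0.015], [0, 15, 0], 1]
    - [[-0.165, 0, -0.022], [0, 20, 0], 1]
    - [[-0.21, 0, -0.028], [0, 25.8, 0], 1]

```text
t: 18.6
tool_pos: [0.5858, 0.061, 0.2716]
tool_rot: [-1.513, 0.497, -0.5]
contact_force: [-0.0, -0.1, 0.3]
opening: 0.0857
```

```bash
python3 - <<'E'
from h import *
move([.5513,.0629,.26],np.radians(90-36.2))
E
```

```text
shift mm [-28.9  11.5 -19. ] turn deg [-0.03 -0.28  0.1 ] | tcp [0.5858 0.061  0.2716] t 18.6
```

arm_command:
  steps:
    - [[-0.015, 0.003, -0.01], [0, 0, 0], 1]
    - [[-0.028, 0.01, -0.019], [0, 0, 0], 1]
    - [[-0.028, 0.012, -0.019], [0, 0, 0], 1]
    - [[-0.028, 0.012, -0.019], [0, 0, 0], 1]

```text
t: 19.0
tool_pos: [0.5514, 0.0625, 0.2598]
tool_rot: [-1.512, 0.496, -0.501]
contact_force: [0.6, -0.0, -0.9]
opening: 0.085
```

```bash
python3 - <<'E'
from h import *
import pickle
p=ctrl.get_image("wrist"); save(p,"k1"); pickle.dump(p,open("k1.pkl","wb"))
save(p,"k1z",(200,300,260,370),6)
move([.5513,.0629,.16],np.radians(90-36.2))
E
```

```text
shift mm [ -1.2 100.   -0.2] turn deg [-0.07 -0.28  0.16] | tcp [0.552  0.0624 0.26  ] t 19.05
```

View pics/k1.png

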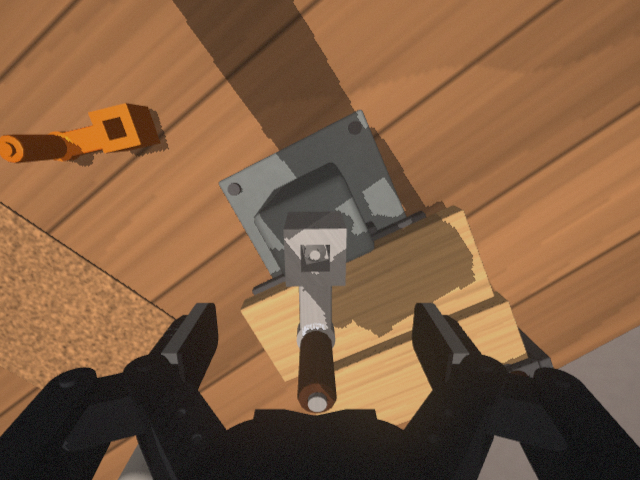

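View pics/k1z.png

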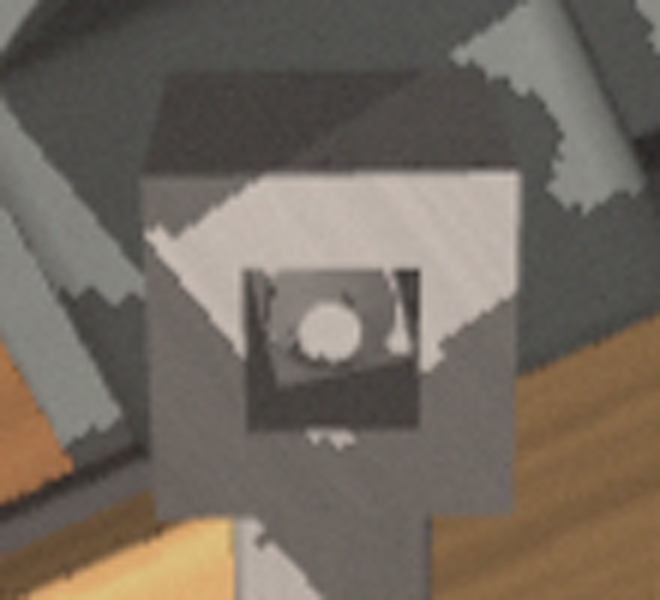

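```bash
python3 - <<'E'
from h import *
import pickle
p=pickle.load(open("k1.pkl","rb"))
f=lambda u,v:(200+v/6-.42,260+u/6-.42)
C=[onz(p,f(*c),.196) for c in [(142,175),(520,173),(515,513),(157,517)]]
print(np.mean(C,0))
for i in range(4):
    d=C[(i+1)%4]-C[i]; print(np.linalg.norm(d).round(4),np.degrees(np.arctan2(d[1],d[0])).round(1))
m=np.mean(C,0); move([m[0],m[1],.16],np.radians(90-36.4))
E
```

```text
[0.55211515 0.06275291 0.196     ]
0.04 53.8
0.0394 -35.7
0.04 -125.9
0.0397 144.2
shift mm [ -0.4 100.    0.2] turn deg [-0.07 -0.08  0.16] | tcp [0.552  0.0624 0.26  ] t 19.05
```

arm_command:
  steps:
    - [[0, 0.025, 0], [0, 0, 0], 1]
    - [[0, 0.05, 0], [0, 0, 0], 1]
    - [[0, 0.075, 0], [0, 0, 0], 1]
    - [[0, 0.09, 0], [0, 0, 0], 1]
    - [[0, 0.09, 0], [0, 0, 0], 1]

```text
t: 19.55
tool_pos: [0.5512, 0.0622, 0.1672]
tool_rot: [-1.514, 0.5, -0.497]
contact_force: [-0.0, 0.9, -0.4]
opening: 0.0855
```

```bash
python3 - <<'E'
from h import *
move([.552,.0627,.16],np.radians(90-36.2)); print(pose()[2]["contact_force"])
E
```

```text
shift mm [0.4 7.2 0.9] turn deg [ 0.1  -0.29 -0.07] | tcp [0.5512 0.0622 0.1672] t 19.55
[-0.04668453  0.89694229 -0.35153746]
```

arm_command:
  steps:
    - [[0, 0.006, 0.001], [0, 0, 0], 1]
    - [[0, 0.006, 0.001], [0, 0, 0], 0.6]
    - [[0, 0.006, 0.001], [0, 0, 0], 0.3]
    - [[0, 0.006, 0.001], [0, 0, 0], 0.2]
    - [[0, 0.006, 0.001], [0, 0, 0], 0.2]
  force: 30

```text
t: 20.05
tool_pos: [0.5519, 0.0625, 0.1625]
tool_rot: [-1.515, 0.499, -0.498]
contact_force: [-3.2, -2.4, 3.5]
opening: 0.0395
```

arm_command:
  steps:
    - [[0, 0, 0], [0, 0, 0], 0.2]
    - [[0, 0, 0], [0, 0, 0], 0.2]
    - [[0, 0, 0], [0, 0, 0], 0.2]
  force: 70

```text
t: 20.35
tool_pos: [0.5519, 0.0625, 0.1626]
tool_rot: [-1.515, 0.499, -0.498]
contact_force: [-1.9, -2.0, 1.8]
opening: 0.0393
```

```bash
python3 - <<'E'
from h import *
move([.552,.0627,.16],np.radians(90-36.2+9)); print(pose()[2]["contact_force"],pose()[2]["opening"])
E
```

```text
shift mm [0.  2.6 0.2] turn deg [ 0.15 -9.26 -0.02] | tcp [0.5519 0.0625 0.1626] t 20.35
[-1.9007239  -1.96546943  1.84718766] 0.039293868621959126
```

arm_command:
  steps:
    - [[0, 0, 0], [0, -4, 0], 0.2]
    - [[0, 0, 0], [0, -8, 0], 0.2]
    - [[0, 0, 0], [0, -9, 0], 0.2]

```text
t: 20.65
tool_pos: [0.552, 0.0621, 0.1627]
tool_rot: [-1.541, 0.376, -0.375]
contact_force: [0.1, -2.8, 0.8]
opening: 0.0393
```

arm_command:
  steps:
    - [[0, -0.006, 0], [0, 0, 0], 0.2]
    - [[0, -0.014, 0], [0, 0, 0], 0.2]
    - [[0, -0.024, 0], [0, 0, 0], 0.2]
    - [[0, -0.034, 0], [0, 0, 0], 0.2]
    - [[0, -0.044, 0], [0, 0, 0], 0.2]

```text
t: 21.15
tool_pos: [0.5522, 0.0623, 0.2079]
tool_rot: [-1.541, 0.376, -0.376]
contact_force: [-0.2, -1.2, -3.7]
opening: 0.0393
```

```bash
python3 - <<'E'
from h import *
move([.552,.0627,.26],np.radians(90-36.2+9)); print(pose()[2]["contact_force"],pose()[2]["opening"])
E
```

```text
shift mm [ -0.3 -52.1   0.1] turn deg [ 0.15 -0.25  0.04] | tcp [0.5522 0.0623 0.2079] t 21.15
[-0.23614235 -1.15017888 -3.74715648] 0.03932405291211836
```

arm_command:
  steps:
    - [[0, -0.02, 0], [0, 0, 0], 0.2]
    - [[0, -0.045, 0], [0, 0, 0], 0.2]
    - [[0, -0.06, 0], [0, 0, 0], 0.2]
    - [[0, -0.06, 0], [0, 0, 0], 0.2]

```text
t: 21.55
tool_pos: [0.5539, 0.0626, 0.2718]
tool_rot: [-1.539, 0.371, -0.381]
contact_force: [-0.1, 0.7, -3.1]
opening: 0.0393
```

```bash
python3 - <<'E'
from h import *
p=ctrl.get_image("wrist"); save(p,"m1")
move([.4,-.315,.25],np.radians(85)); print(pose()[2]["contact_force"],pose()[2]["opening"])
E
```

```text
shift mm [  38.2   20.2 -405.5] turn deg [  0.11 -22.45   0.18] | tcp [0.553  0.0626 0.2695] t 21.6
[-0.74714427  0.38557201 -3.50536963] 0.03896515460855408
```

View pics/m1.png

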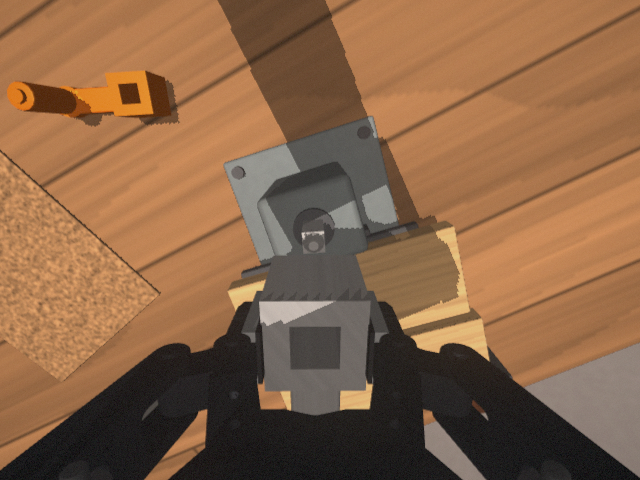

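arm_command:
  steps:
    - [[0.004, 0, -0.04], [0, -3, 0], 0.2]
    - [[0.008, 0, -0.08], [0, -7, 0], 0.2]
    - [[0.012, 0, -0.12], [0, -12, 0], 0.2]
    - [[0.016, 0, -0.16], [0, -17, 0], 0.2]
    - [[0.02, 0, -0.2], [0, -22, 0], 0.2]

```text
t: 22.1
tool_pos: [0.477, -0.1251, 0.2678]
tool_rot: [-1.571, 0.072, -0.071]
contact_force: [0.5, -0.8, -4.7]
opening: 0.0391
```

```bash
python3 - <<'E'
from h import *
move([.4,-.315,.2],np.radians(85))
E
```

```text
shift mm [ -59.3   68.1 -196. ] turn deg [ 0.1  -0.23 -0.01] | tcp [ 0.477  -0.1251  0.2678] t 22.1
```

arm_command:
  steps:
    - [[-0.012, 0.005, -0.04], [0, 0, 0], 0.2]
    - [[-0.024, 0.01, -0.08], [0, 0, 0], 0.2]
    - [[-0.036, 0.02, -0.12], [0, 0, 0], 0.2]
    - [[-0.048, 0.04, -0.16], [0, 0, 0], 0.2]
    - [[-0.059, 0.06, -0.196], [0, 0, 0], 0.2]

```text
t: 22.6
tool_pos: [0.3988, -0.3163, 0.2062]
tool_rot: [-1.571, 0.073, -0.071]
contact_force: [0.9, 0.1, -3.2]
opening: 0.0392
```

```bash
python3 - <<'E'
from h import *
move([.4,-.315,.06],np.radians(85)); p=ctrl.get_image("wrist"); save(p,"m2")
E
```

```text
shift mm [  1.3 146.2   1.6] turn deg [ 0.07 -0.27 -0.08] | tcp [ 0.3988 -0.3163  0.2062] t 22.6
```

View pics/m2.png

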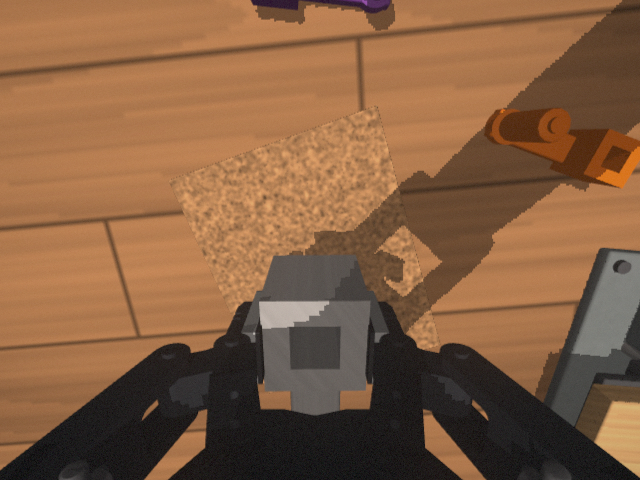

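arm_command:
  steps:
    - [[0.003, 0.04, 0.002], [0, 0, 0], 0.2]
    - [[0.003, 0.08, 0.002], [0, 0, 0], 0.2]
    - [[0.003, 0.12, 0.002], [0, 0, 0], 0.2]
    - [[0.003, 0.15, 0.002], [0, 0, 0], 0.2]
    - [[0.003, 0.165, 0.002], [0, 0, 0], 0.2]

```text
t: 23.15
tool_pos: [0.3941, -0.3148, 0.0316]
tool_rot: [-1.565, 0.087, -0.063]
contact_force: [0.0, 0.5, -3.7]
opening: 0.0387
```

```bash
python3 - <<'E'
from h import *
move([.403,-.315,.0166],np.radians(85));print(pose()[2]["contact_force"])
E
```

```text
shift mm [ 9.1 14.9  0.6] turn deg [-0.23 -0.5  -0.88] | tcp [ 0.3941 -0.3148  0.0316] t 23.15
[ 0.03719863  0.47313878 -3.74875103]
```

arm_command:
  steps:
    - [[0.006, 0.004, 0], [-0.2, -0.5, -0.9], 0.2]
    - [[0.009, 0.008, 0], [-0.2, -0.5, -0.9], 0.2]
    - [[0.009, 0.011, 0], [-0.2, -0.5, -0.9], 0.2]
    - [[0.009, 0.011, 0], [-0.2, -0.5, -0.9], 0.2]

```text
t: 23.55
tool_pos: [0.4038, -0.3164, 0.0217]
tool_rot: [-1.571, 0.067, -0.07]
contact_force: [-0.1, 0.6, -4.0]
opening: 0.0389
```

```bash
python3 - <<'E'
from h import *
move([.403,-.315,.0166],np.radians(85));print(pose()[2]["contact_force"])
E
```

```text
shift mm [-0.9  5.1  1.3] turn deg [0.06 0.02 0.12] | tcp [ 0.4038 -0.3164  0.0217] t 23.55
[-0.12952415  0.56552704 -4.03695822]
```

arm_command:
  steps:
    - [[0, 0.002, 0.001], [0, 0, 0], 0.2]
    - [[0, 0.004, 0.001], [0, 0, 0], 0.2]
    - [[0, 0.005, 0.001], [0, 0, 0], 0.2]
    - [[0, 0.005, 0.001], [0, 0, 0], 0.2]

```text
t: 23.95
tool_pos: [0.4043, -0.3159, 0.0176]
tool_rot: [-1.572, 0.066, -0.07]
contact_force: [-2.2, 0.0, 0.7]
opening: 0.0389
```

```bash
python3 - <<'E'
from h import *
move([.403,-.315,.0166],np.radians(85));print(pose()[2]["contact_force"])
E
```

```text
shift mm [-1.4  1.   0.8] turn deg [0.1  0.03 0.17] | tcp [ 0.4043 -0.3159  0.0176] t 23.95
[-2.18347947  0.00910209  0.65321256]
```

Force went from −4 to +0.7 N: the crank rests on the mat. Release and rise.

arm_command:
  steps:
    - [[0, 0, 0], [0, 0, 0], 0.5]
    - [[0, 0, 0], [0, 0, 0], 0.8]
    - [[0, 0, 0], [0, 0, 0], 1]
    - [[0, 0, 0], [0, 0, 0], 1]
    - [[0, -0.02, 0], [0, 0, 0], 1]

```text
t: 24.45
tool_pos: [0.4024, -0.3139, 0.035]
tool_rot: [-1.567, 0.07, -0.067]
contact_force: [-0.0, -0.6, 0.4]
opening: 0.0852
```

arm_command:
  steps:
    - [[0, -0.04, 0], [0, 0, 0], 1]
    - [[0, -0.08, 0], [0, 0, 0], 1]
    - [[0, -0.12, 0], [0, 0, 0], 1]
    - [[0.02, -0.16, 0], [0, 0, 0], 1]
    - [[0.04, -0.19, 0], [0, 0, 0], 1]

```text
t: 24.95
tool_pos: [0.4434, -0.3185, 0.2283]
tool_rot: [-1.57, 0.068, -0.07]
contact_force: [0.6, -0.3, 1.1]
opening: 0.0854
```

```bash
python3 - <<'E'
from h import *
p=ctrl.get_image("wrist"); save(p,"n1")
q=ctrl.get_image("top"); save(q,"n1t")
move([.72,.045,.25],np.pi/2+np.radians(-10.3))
E
```

```text
shift mm [241.8 -18.4 387. ] turn deg [0.22 5.39 0.43] | tcp [ 0.4461 -0.32    0.2315] t 25.05
```

View pics/n1.png

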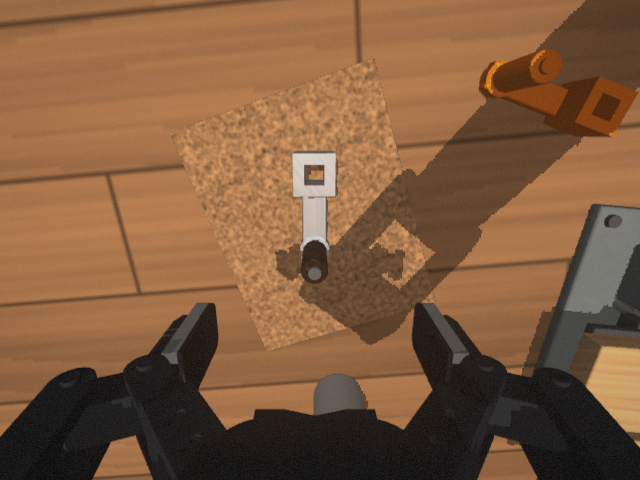

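View pics/n1t.png

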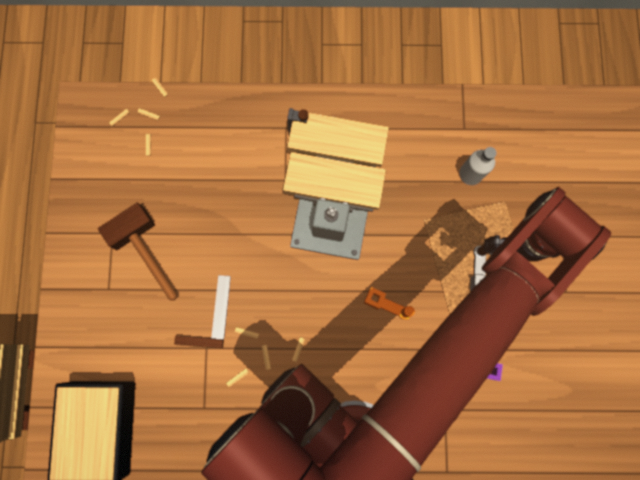

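arm_command:
  steps:
    - [[0.024, -0.01, 0.038], [0, 1, 0], 1]
    - [[0.048, -0.018, 0.077], [0, 2, 0.4], 1]
    - [[0.072, -0.018, 0.116], [0, 3, 0.4], 1]
    - [[0.096, -0.018, 0.155], [0, 4, 0.4], 1]
    - [[0.12, -0.018, 0.194], [0.2, 5.4, 0.4], 1]

```text
t: 25.55
tool_pos: [0.5824, -0.1351, 0.2483]
tool_rot: [-1.566, 0.143, -0.141]
contact_force: [0.1, 0.0, -0.1]
opening: 0.0854
```

arm_command:
  steps:
    - [[0.025, 0, 0.038], [0, 0, 0], 1]
    - [[0.05, 0, 0.077], [0, 0, 0], 1]
    - [[0.075, 0, 0.116], [0, 0, 0], 1]
    - [[0.1, 0, 0.155], [0, 0, 0], 1]
    - [[0.12, 0, 0.185], [0, 0, 0], 1]

```text
t: 26.05
tool_pos: [0.7342, 0.0274, 0.2461]
tool_rot: [-1.566, 0.144, -0.138]
contact_force: [0.3, -0.2, 0.3]
opening: 0.0856
```

```bash
python3 - <<'E'
from h import *
move([.705,.045,.235],np.pi/2+np.radians(-10.3))
E
```

```text
shift mm [-31.8  11.2  12.1] turn deg [ 0.02  0.01 -0.19] | tcp [0.7342 0.0274 0.2461] t 26.05
```

arm_command:
  steps:
    - [[-0.02, 0.005, 0.01], [0, 0, 0], 1]
    - [[-0.03, 0.01, 0.012], [0, 0, 0], 1]
    - [[-0.03, 0.01, 0.012], [0, 0, 0], 1]
    - [[-0.03, 0.01, 0.012], [0, 0, 0], 1]

```text
t: 26.45
tool_pos: [0.7065, 0.0443, 0.2353]
tool_rot: [-1.566, 0.145, -0.138]
contact_force: [-0.3, -1.0, 0.3]
opening: 0.0854
```

```bash
python3 - <<'E'
from h import *
import pickle
ctrl.get_image("wrist");p=ctrl.get_image("wrist"); save(p,"i1"); pickle.dump(p,open("i1.pkl","wb"))
o=ctrl.get_obs(); print(o["tool_pos"],abs(o["dq"]).max())
E
```

```text
[0.7070572  0.04389918 0.23640332] 0.009465852490027677
```

View pics/i1.png

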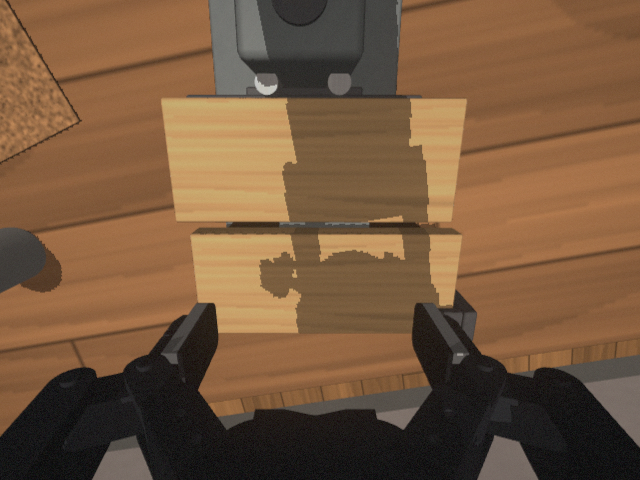

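```bash
python3 - <<'E'
from ana import *
i1=pickle.load(open("i1.pkl","rb"))
l=corners(i1,[(98.5,162),(98.5,466),(221,451),(221,176)]);f=corners(i1,[(234.5,192),(234.5,461),(333,448),(333,202)],3)
f[2]=n; f[3]=n if False else f[3]
V=(i1,l,f); pickle.dump(V,open("v2.pkl","wb"))
V1,V2=pickle.load(open("v1.pkl","rb"))
for g in (True,False):
    for vs in ([V],[V1,V2,V]): run(vs,None,g)
c=i1["img"][210:245,:,::-1]; cv2.imwrite("pics/i1z.png",cv2.resize(np.vstack([c[:,160:250],c[:,400:490]]),None,fx=8,fy=8,interpolation=cv2.INTER_CUBIC))
E
```

```text
[[97.19999694824219, 160.10000610351562], [98.69999694824219, 466.6000061035156], [221.5, 450.70001220703125], [221.5, 175.6999969482422]] [(194, 253), (101, 109), (117, 237), (104, 109)]
[[233.60000610351562, 189.8000030517578], [234.89999389648438, 461.6000061035156], [334.1000061035156, 448.70001220703125], [332.20001220703125, 200.89999389648438]] [(171, 237), (69, 80), (173, 192), (61, 74)]
loose [ 0.6544  0.0531 -0.1844  0.0929] fixed [ 0.7654  0.0437 -0.1857  0.0935] diff mm 0.63 sd 0.87 cost 3.5 gap 10.8
 cam [[0.0, -0.0, 0.0]] [[0.12, -0.18, -0.0]]
loose [ 0.6535  0.0522 -0.1848  0.0928] fixed [ 0.7648  0.0428 -0.1841  0.0931] diff mm 0.36 sd 0.54 cost 11.2 gap 11.1
 cam [[0.0, 0.4, -0.1], [0.4, -0.1, 0.1], [-0.4, -0.2, -0.0]] [[-0.11, -0.02, 0.05], [-0.05, -0.08, -0.04], [-0.01, -0.11, 0.0]]
loose [ 0.6541  0.053  -0.1843  0.0928] fixed [ 0.7655  0.0435 -0.1859  0.093 ] diff mm 0.18 sd 0.9 cost 1.4 gap 11.3
 cam [[-0.0, 0.0, 0.0]] [[0.09, -0.14, -0.0]]
loose [ 0.6534  0.0521 -0.1848  0.0928] fixed [ 0.7649  0.0426 -0.1843  0.093 ] diff mm 0.23 sd 0.55 cost 8.2 gap 11.3
 cam [[0.0, 0.4, -0.1], [0.4, -0.1, 0.1], [-0.5, -0.2, -0.0]] [[-0.12, -0.02, 0.05], [-0.07, -0.08, -0.04], [-0.02, -0.1, 0.0]]
```

View pics/i1z.png

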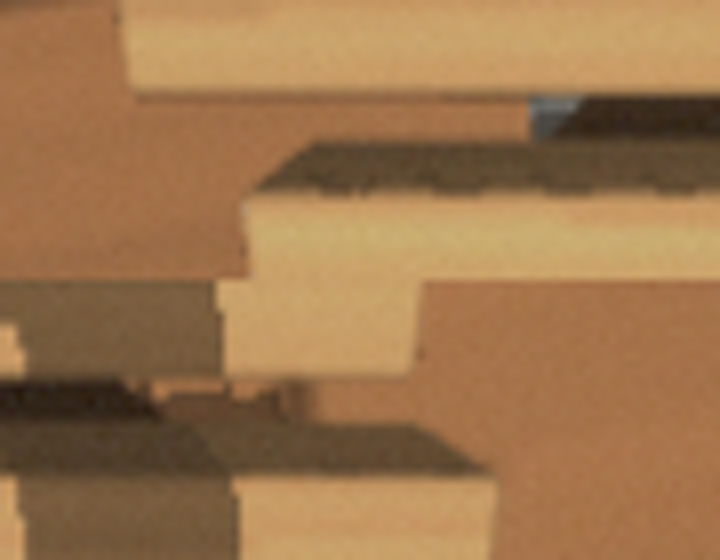

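```bash
python3 - <<'E'
from h import *
print(ctrl.get_obs()["t"],ctrl.get_obs()["contact_force"]); print(ctrl.finish_job())
E
```

```text
26.55 [-0.23536627  0.28859066  0.24097046]
the job is handed in; nothing more can be done
None
```

I fitted the crank on the jack, wound it up until the boards were flush by camera measurement, took it off, laid it back flat on the mat and handed the job in at 26.6 s. The winding was about 386° clockwise at the grip. Less about 12° of slack between hub and shaft, that is about 374° of shaft turn, or 20.8 mm of lift.

**Flushness:** three wrist views after winding, two of them taken before the crank came off, put the fixed board's top 0.2–0.4 mm above the loose board's, give or take about 0.6 mm. That is well within 3 mm. The height measured before winding was 20–21 mm, which agrees with the lift.

**Boards:** the loose board's position and angle measured the same before and after, to within about 1 mm and 0.2°. The last pictures show no change to the fixed board or to the other things on the bench.

**Crank:** in the last pictures it lies flat on the mat. The wrist force dropped to about zero as it was set down, and the robot was touching nothing at hand-in.

**Disagreements:**
- One early view, taken just after a move, gave a starting difference of only 17–18 mm. I gave it little weight.
- A rough estimate from the gap between the boards suggested about 23 mm.
- The camera read the absolute heights about 3 mm low throughout, so I relied on the difference between the boards.

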